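# Fetch the jar from behind the bottle and the carton

### The arm

A 7-joint arm with a two-finger parallel gripper is mounted at the origin on a cart in front of the work surface, level with it; the furniture and walls round the work are solid. World frame = base frame: x ahead of the robot, y to its left, z up, the work surface at z = 0. Lengths are in m, angles in degrees, forces in N, time in s.
With the tool pointing down it reaches from about 0.425 to 0.875 m from the base axis. Payload 4.7 kg.
Tool frame: the origin (TCP) lies midway between the tips of the shut fingers; the grasp point (between the pads) lies 19 mm behind it; z points along the fingers, x is the direction in which the jaws open and shut, and the axes are right-handed (so a half turn about z gives the same grasp; the last joint's range is limited). The gripper opens to 87 mm and grips with 3 to 60 N. Pads are 19 mm wide; open, the fingers measure 117 mm over their backs; the gripper's body (75 mm by 190 mm) begins 51 mm behind the grasp point.
Start: joints at [-64.509, 18.392, -4.016, 83.108, 1.295, 78.541, -3.26], TCP at [0.271, 0.591, 0.223] pointing down, gripper open.
Joint ranges: [-163.93, 163.93], [-17.29, 119.83], [-79.2, 71.16], [3.27, 140.29], [-89.18, 269.18], [5.43, 117.66], [-154.24, 154.24]. Speed limits (degrees/s): [147.25, 147.25, 180, 180, 180, 180, 180].

### API

Orientations are given as [roll, pitch, yaw] about the fixed x, y, z axes, in that order (R = Rz(yaw) Ry(pitch) Rx(roll)).
In Python, from cell import env gives the robot as it stands.
- The arm moves only by the tool carry_out, never from a script. Its argument "plan" is a list of rows, each an object with "grip": the closure, from 0 (fully open) to 1 (shut); "dp": the shift along the tool's x, y, z in m, a list of three; "rotation": the turn, a rotation vector about the tool's x, y, z in degrees, a list of three. In form: [{"grip": grip, "dp": [dx, dy, dz], "rotation": [wx, wy, wz]}, ...]. A call has 1 to 8 rows; each row shifts and turns the pose as measured when the row begins, along the tool's axes as they then stand; what a row does not reach is not made up. A row lasts 1/12 s, in which the tool goes at most 41.7 mm and 7.16 degrees, less where a joint would pass 70% of its speed; a pose out of reach is approached as far as the arm can. A call is refused whole if a number of a shift passes 0.0417 or a number of a turn 7.16, either way. A call with a gripper value outside its range is refused whole. The fingers move at their own pace and stop on an object; "force" is the grip in N (left out, the last holds). Time passes only in rows, so rows that do not move let the fingers close. It gives the time, the measured TCP pose, the force and the opening at its end, in the units of the state.
- env.get_obs(): the state, without advancing time (a new reading comes with each control period).
- env.read_camera(name): name is "scene" or "top" or "wrist"; returns the picture (480x640x3 uint8, red, green, blue); there is no depth.
- env.camera_params(name): a dict with "fx", "fy", "cx", "cy" (pixels), "k1" (the pictures are not rectified: a ray, as slopes to the right and down, at radius r is drawn at 1 + k1 r^2 times it, then the intrinsics apply), "R" (3x3) and "t" (3): a world point X has camera coordinates R X + t. Camera axes: x right, y down, z forward; pixel columns grow to the right and rows downward; lengths in m; the calibration is good to about 2 mm. A picture is of the moment at which its call begins: read the wrist's pose just before it. camera_params takes no time and is no camera call; for the wrist camera it gives the pose at the moment of the call.
- env.sign_off(): hands the job in, once; it reports no verdict.
The state is a dict: "time_s": time; "qpos": joint angles; "joint_velocities": joint speeds; "effort": joint torques, N m; "tool_pos": TCP position; "tool_rot": TCP orientation; "force": force on the tool from outside, world axes, zero at the start; "wrist_torque": the same for the moment, N m; "grip_width": finger opening in m.
Only numpy, scipy, OpenCV 4.12 (cv2) and the standard library are available. Lean on these libraries where they do the work, as an engineer would, in place of code of your own. Each camera call takes 0.05 s, during which the arm holds its last target. There are 200 camera calls.

### The job

Fetch the jar with the beige cap from its white bay: first move the blue-capped bottle and the small carton that stand in front of it onto the dark mat, then stand the jar in the middle of the round white plate, and only after that put the bottle back in the middle of its place on the blue pad and the carton back in its place on the green pad, square to the pad as it stood. Keep all three upright, and leave the two small vials where they are.

Things in the scene. Friction and masses are not known exactly. Their poses are not given: they have to be found in the camera images.
- bottle: Round white bottle with a blue screw cap, 49 mm diameter, straight-sided up to 66 mm height, then a sloping shoulder (slippery to grip) to 94 mm, cap 35 mm diameter, 110 mm tall overall, 0.13 kg nominal, loose. Origin: centre of its underside, z up. Starts upright on the middle of the blue pad.
- carton: Small upright white and teal carton, 30 (its x) x 38 (its y) x 78 mm tall, 0.06 kg nominal, loose. Origin: centre of its underside, z up. Starts upright on the green pad, its x along the pad's x within 0.08 rad. Grasp it across its x (30 mm).
- jar: Squat round jar with a beige cap: body 45 mm diameter, straight-sided up to 35 mm, shoulder to 48 mm, cap 28 mm diameter, 58 mm tall overall, 0.09 kg nominal, loose. Origin: centre of its underside, z up. Starts in the bay at the bay's origin, 3 mm above the worktop. Must go to the middle of the plate.
- bay: White three-walled bay, fixed, open on its -x side (to the robot). Origin: where the jar stands, at worktop level; floor 3 mm thick. Walls 50 high, 5 thick; side walls' inner faces at y = -30 and +30, from x = 0 to 57; back wall's inner face at x = +52 mm. Beside the jar are 7.5 mm, behind it 29 mm: grasp it across the bay's x, with the space in front of it empty.
- blue_pad: Fixed blue pad, 2 mm thick, the bottle's home: 53 mm before the jar's place in the bay's x and 27 mm to one side (varies); axes parallel to the bay's. Origin at worktop level where the bottle's centre belongs; the pad reaches 42 mm from it to -x, 26 mm to +x and 26 mm to each y side; a raised line (to 3.5 mm) marks its front edge.
- green_pad: Fixed green pad of the same shape as the blue one and next to it, 54 mm between their origins, axes parallel to the bay's; the carton's home. Origin at worktop level at the point where the carton's centre belongs, top 2 mm up.
- mat: Dark rubber mat lying flat, fixed, 170 (x) x 96 (y) x 3 mm: the side area where bottle and carton wait. Origin: centre of its underside; top 3 mm up. It may lie left or right of the bay.
- plate: Round white ceramic plate, fixed, flat, 84 mm diameter, 5 mm thick: the jar's target. Origin: centre of its underside; top 5 mm up. It lies on the other side of the bay from the mat.
- red_vial: Bystander: small vial with a red cap, 23 mm diameter, 46 mm tall, loose, stands nearer to the robot than the bay. Origin: centre of its underside. Leave it alone.
- green_vial: Bystander: small vial with a green cap, 25 mm diameter, 52 mm tall, loose, stands at the back right. Origin: centre of its underside. Leave it alone.
Mind the look-alikes: they are no part of the job. Of the things that look like the bottle, take the one that is farthest to the robot's right at the start.

How it is judged:
By the outcome, as a careful person would: the job done as asked, in the order asked, and still so for the second after the job is handed in, with the robot touching nothing.
It also fails if it takes over 125 s, if anything falls off the work surface, if the arm or the gripper's body presses on something with over 40 N, if the wrist force passes 120 N, or if a joint passes its speed limit or range.

## Working session

There is one attempt and no reset: what is moved stays moved. The work goes in short steps, Python scripts to look and compute and a tool call to move; the robot and the scene stay as the last step left them, time stands still between calls to the robot, and variables do not carry over. Pictures are saved under pics/ and viewed, about 12 in all and at most 16, crops included, and the job is handed in when it is done.

Besides the shell and the picture viewer there is one more tool, called after ">>>" as name(argument=value, ...), one argument or row to a line, values as JSON. carry_out: Moves the arm, as the interface text tells. Its arguments: {"type":"object","properties":{"plan":{"type":"array","items":{"type":"object","properties":{"grip":{"type":"number"},"dp":{"type":"array","items":{"type":"number"}},"rotation":{"type":"array","items":{"type":"number"}}}}},"force":{"type":"number"}},"required":["plan"]}

```bash
ls; mkdir -p pics; cat > h.py <<'E'
import numpy as np, cv2
from cell import env
def save(im,n): cv2.imwrite('pics/'+n,cv2.cvtColor(im,cv2.COLOR_RGB2BGR))
def ray(p,u,v):
    xd=np.array([(u-p['cx'])/p['fx'],(v-p['cy'])/p['fy']]); x=xd.copy()
    for _ in range(20): x=xd/(1+p['k1']*(x@x))
    R=np.array(p['R']);t=np.array(p['t'])
    d=R.T@np.array([x[0],x[1],1]); return -R.T@t,d
def onz(p,u,v,z):
    c,d=ray(p,u,v); return c+d*(z-c[2])/d[2]
def proj(p,X):
    c=np.array(p['R'])@np.array(X)+np.array(p['t']); x=c[:2]/c[2]; x=x*(1+p['k1']*(x@x))
    return np.array([p['fx']*x[0]+p['cx'],p['fy']*x[1]+p['cy']])
E
python3 - <<'E'
from h import *
print(env.get_obs())
for n in ['scene','top']:
    im=env.read_camera(n); save(im,n+'0.png'); p=env.camera_params(n); print(n,p)
    np.save(n+'0.npy',im)
E
```

```text
pics
{'time_s': 0.0, 'qpos': array([-64.50958686,  18.43894276,  -4.01439777,  83.17424227,
         1.29569775,  78.53873739,  -3.25911552]), 'joint_velocities': array([ 0.05422965, -0.08017528, -0.01640881,  0.02209217, -0.07546682,
        0.04764997, -0.03342156]), 'effort': array([-1.44657802e-04, -4.91281199e+01, -4.04041372e-01, -3.12529457e+01,
       -6.39271550e-02,  4.36902686e-02,  1.96388032e-04]), 'tool_pos': array([0.27127097, 0.59009857, 0.22146844]), 'tool_rot': array([1.79993347e+02, 1.06649539e-01, 6.53192636e+01]), 'force': array([-0.13160419, -1.07096309,  1.21267295]), 'wrist_torque': array([ 0.00996901, -0.05498311,  0.00222248]), 'grip_width': 0.08692615826866484}
scene {'fx': 464.5758585258638, 'fy': 464.5758585258638, 'cx': 315.39747298537907, 'cy': 233.36794121791527, 'k1': 0.026415643828288187, 'R': array([[ 0.77508381, -0.63163711,  0.01672281],
       [-0.32833417, -0.42522999, -0.84343116],
       [ 0.53985346,  0.64823917, -0.53697693]]), 't': array([-0.33243626,  0.28653179,  0.47968658])}
top {'fx': 554.687045145672, 'fy': 554.687045145672, 'cx': 326.7671541498932, 'cy': 226.8133264331451, 'k1': -0.12468948520572022, 'R': array([[-0.02402575, -0.99959736, -0.0150956 ],
       [-0.98408837,  0.02630668, -0.17572148],
       [ 0.17604784,  0.01063356, -0.98432418]]), 't': array([0.18953551, 0.56326623, 0.93101393])}
```

View pics/top0.png

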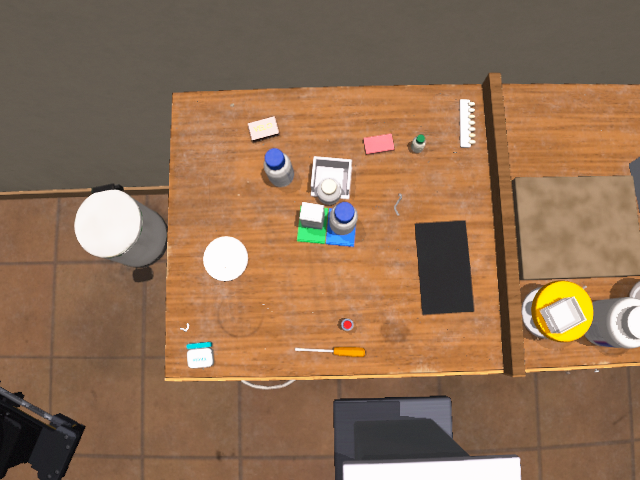

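View pics/scene0.png

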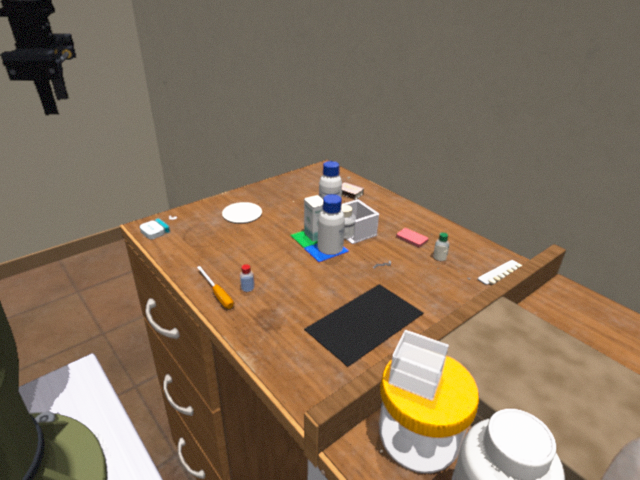

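Top view: bottle candidates are blue caps at (344,212) and (275,158). The one at (344,212) is farther right and stands on the blue pad, so it fits. The carton is at (312,215), the jar at (329,187), the mat at (444,267), the plate at (225,259), the red vial at (347,325) and the green vial at (419,144).

```bash
python3 - <<'E'
from h import *
im=np.load('top0.npy'); p=env.camera_params('top')
ims=np.load('scene0.npy'); ps=env.camera_params('scene')
save(cv2.resize(im[130:280,200:400],None,fx=4,fy=4,interpolation=cv2.INTER_CUBIC),'crop.png')
def comps(im,lo,hi,box,amin=30):
    hsv=cv2.cvtColor(im,cv2.COLOR_RGB2HSV); m=cv2.inRange(hsv,lo,hi)
    k=np.zeros_like(m);x0,y0,x1,y1=box;k[y0:y1,x0:x1]=255;m&=k
    n,l,s,c=cv2.connectedComponentsWithStats(m)
    return [(s[i].tolist(),c[i].round(1).tolist(),l==i) for i in range(1,n) if s[i][4]>amin]
tab=(170,90,500,380)
for nm,lo,hi,z in [('blue',(100,150,60),(130,255,255),.11),('green',(50,150,60),(75,255,255),.002),('black',(0,0,0),(180,255,30),.003),('white',(0,0,170),(180,40,255),.005),('redcap',(0,150,100),(6,255,255),.046)]:
    for s,c,m in comps(im,lo,hi,tab): print(nm,s,c,onz(p,*c,z).round(4))
# mat
hsv=cv2.cvtColor(im,cv2.COLOR_RGB2HSV)
m=[m for s,c,m in comps(im,(0,0,0),(180,255,40),(405,210,485,325),800)][0].astype(np.uint8)
ct=max(cv2.findContours(m,0,2)[0],key=cv2.contourArea)
for q in cv2.boxPoints(cv2.minAreaRect(ct)): print('mat corner',q,onz(p,*q,.003).round(4))
print('cam',-np.array(p['R']).T@p['t'],-np.array(ps['R']).T@ps['t'])
E
```

```text
blue [265, 149, 20, 21, 226] [275.3, 159.4] [0.6767 0.2596 0.11  ]
blue [335, 204, 19, 19, 176] [343.4, 214.4] [0.5777 0.1463 0.11  ]
blue [326, 219, 29, 27, 361] [339.6, 237.8] [0.5383 0.1537 0.11  ]
green [417, 135, 7, 8, 44] [420.1, 138.2] [ 0.7451 -0.008   0.002 ]
green [297, 209, 31, 35, 448] [312.6, 232.8] [0.5661 0.2023 0.002 ]
white [460, 99, 15, 48, 569] [465.7, 122.7] [ 0.7738 -0.0984  0.005 ]
white [248, 117, 30, 23, 392] [262.8, 128.0] [0.7733 0.2946 0.005 ]
white [413, 138, 12, 10, 46] [417.8, 143.8] [ 0.7329 -0.0024  0.005 ]
white [266, 154, 24, 23, 185] [281.0, 168.5] [0.6909 0.2598 0.005 ]
white [311, 156, 41, 45, 1233] [330.9, 178.9] [0.6678 0.1657 0.005 ]
white [300, 202, 24, 21, 392] [311.4, 211.8] [0.6054 0.2037 0.005 ]
white [332, 207, 25, 22, 144] [345.7, 220.9] [0.5864 0.1402 0.005 ]
white [203, 236, 45, 45, 1555] [225.2, 258.3] [0.522 0.365 0.005]
white [187, 348, 26, 20, 446] [199.4, 357.5] [0.342  0.4121 0.005 ]
white [295, 348, 38, 4, 87] [313.1, 349.7] [0.3526 0.2056 0.005 ]
redcap [344, 321, 7, 7, 39] [347.0, 324.1] [0.3967 0.1443 0.046 ]Traceback (most recent call last):
  File "<stdin>", line 15, in <module>
IndexError: list index out of range
```

View pics/crop.png

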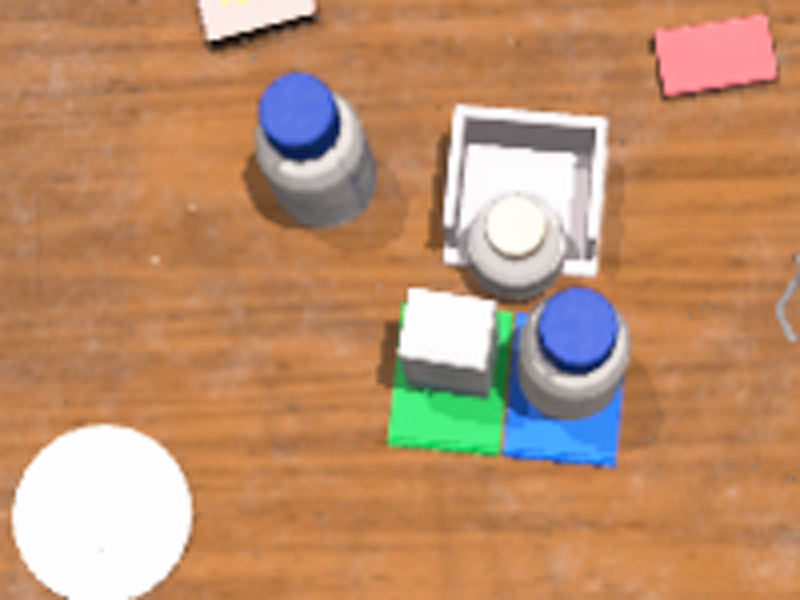

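Crop confirms that the bottle meant is the rightmost one, on the blue pad, with the carton on the green pad and the jar behind them. Now I'll take exact measurements of the pads, bay, plate and mat.

```bash
cat >> h.py <<'E'
def mask(im,lo,hi,box):
    hsv=cv2.cvtColor(im,cv2.COLOR_RGB2HSV); m=cv2.inRange(hsv,lo,hi)
    k=np.zeros_like(m);x0,y0,x1,y1=box;k[y0:y1,x0:x1]=255;return m&k
def big(m):
    return max(cv2.findContours(m,cv2.RETR_EXTERNAL,cv2.CHAIN_APPROX_NONE)[0],key=cv2.contourArea)
E
python3 - <<'E'
from h import *
im=np.load('top0.npy'); p=env.camera_params('top')
print('wood',im[150,200],'mat',im[265,440])
c=big(cv2.inRange(im,(0,0,0),(40,40,40))&mask(im,(0,0,0),(180,255,255),(405,210,485,325)))
b=cv2.boxPoints(cv2.minAreaRect(c)); M=np.array([onz(p,*q,.003) for q in b]); print('mat',M.round(4).tolist(),'ctr',M.mean(0))
c=big(mask(im,(0,0,170),(180,40,255),(195,225,255,290)))
P=np.array([onz(p,*q[0],.005)[:2] for q in c],np.float32); print('plate',cv2.minEnclosingCircle(P),cv2.fitEllipse(P))
# crop-read points
f=lambda u,v:(200+(u+.5)/4-.5,130+(v+.5)/4-.5)
for n,u,v,z in [('green FL',388,446,.0035),('seam F',503,455,.0035),('blue FR',617,465,.0035),('bay BL',457,104,.05),('bay BR',608,117,.05),('bay FL',443,263,.05),('bay FR',598,276,.05),('cap bottle',577,328,.112),('cap jar',516,224,.061),
 ('carton top FL',401,349,.08),('cFR',490,365,.08),('cBL',410,290,.08),('cBR',495,300,.08),('look cap',299,115,.11)]:
    print(n,onz(p,*f(u,v),z).round(4))
E
```

```text
wood [191 137  98] mat [48 47 47]Traceback (most recent call last):
  File "<stdin>", line 4, in <module>
  File "h.py", line 18, in big
    return max(cv2.findContours(m,cv2.RETR_EXTERNAL,cv2.CHAIN_APPROX_NONE)[0],key=cv2.contourArea)
ValueError: max() iterable argument is empty
```

>>> carry_out(
  plan=[
    {"grip": 0,"dp": [0.02,0.035,0],"rotation": [0,0,0]},
    {"grip": 0,"dp": [0.02,0.035,0],"rotation": [0,0,0]},
    {"grip": 0,"dp": [0.02,0.035,0],"rotation": [0,0,0]},
    {"grip": 0,"dp": [0,0.04,0],"rotation": [0,0,0]},
    {"grip": 0,"dp": [0,0.04,0],"rotation": [0,0,0]},
    {"grip": 0,"dp": [0,0.04,0],"rotation": [0,0,0]},
  ],
)

```text
time_s: 0.6
tool_pos: [0.491, 0.561, 0.2158]
tool_rot: [-179.3, 0.4, 67.0]
force: [0.8, 0.7, -0.0]
grip_width: 0.0874
```

```bash
python3 - <<'E'
from h import *
im=np.load('top0.npy'); p=env.camera_params('top')
c=big(cv2.inRange(im,(0,0,0),(70,70,70))&mask(im,(0,0,0),(180,255,255),(405,210,485,325)))
b=cv2.boxPoints(cv2.minAreaRect(c)); M=np.array([onz(p,*q,.003) for q in b]); print('mat',M.round(4).tolist(),'ctr',M.mean(0))
c=big(mask(im,(0,0,170),(180,40,255),(195,225,255,290)))
P=np.array([onz(p,*q[0],.005)[:2] for q in c],np.float32); print('plate',cv2.minEnclosingCircle(P),cv2.fitEllipse(P))
f=lambda u,v:(200+(u+.5)/4-.5,130+(v+.5)/4-.5)
for n,u,v,z in [('green FL',388,446,.0035),('seam F',503,455,.0035),('blue FR',617,465,.0035),('bay BL',457,104,.05),('bay BR',608,117,.05),('bay FL',443,263,.05),('bay FR',598,276,.05),('cap bottle',577,328,.112),('cap jar',516,224,.061),
 ('carton top FL',401,349,.08),('cFR',490,365,.08),('cBL',410,290,.08),('cBR',495,300,.08),('look cap',299,115,.11)]:
    print(n,onz(p,*f(u,v),z).round(4))
E
```

```text
mat [[0.5778, 0.0128, 0.003], [0.5837, -0.0837, 0.003], [0.4136, -0.0876, 0.003], [0.4087, 0.0066, 0.003]] ctr [ 0.49593952 -0.03795866  0.003     ]
plate ((0.5222266912460327, 0.36520007252693176), 0.04173705354332924) ((0.5222910642623901, 0.36523857712745667), (0.08129427582025528, 0.08164428919553757), 148.1148223876953)
green FL [0.551  0.2322 0.0035]
seam F [0.5454 0.179  0.0035]
blue FR [0.5394 0.1265 0.0035]
bay BL [0.7003 0.1955 0.05  ]
bay BR [0.6922 0.1271 0.05  ]
bay FL [0.6262 0.2032 0.05  ]
bay FR [0.6183 0.134  0.05  ]
cap bottle [0.582  0.1454 0.112 ]
cap jar [0.6404 0.17   0.061 ]
carton top FL [0.5814 0.2209 0.08  ]
cFR [0.5734 0.1826 0.08  ]
cBL [0.6074 0.2166 0.08  ]
cBR [0.6019 0.1798 0.08  ]
look cap [0.6786 0.2612 0.11  ]
```

```bash
cat >> h.py <<'E'
from scipy.spatial.transform import Rotation as Ro
def plan(wps,n,o=None):
    """wps: list of (x,y,z,yaw) pointing down; n rows each; prints rows in tool axes from the measured pose"""
    o=o or env.get_obs(); p=np.array(o['tool_pos']); R=Ro.from_euler('xyz',o['tool_rot'],degrees=True); i=0
    print('at',p.round(4),np.round(o['tool_rot'],1),'w',round(float(o['grip_width']),4),'t',round(o['time_s'],2))
    for (x,y,z,w),k in zip(wps,n):
        T=Ro.from_euler('xyz',[180,0,w],degrees=True); q=np.array([x,y,z]); rv=(R.inv()*T).as_rotvec(degrees=True)/k; dp=(q-p)/k
        for j in range(k):
            print('%2d'%i,(R.inv().apply(dp)).round(4).tolist(),rv.round(1).tolist()); i+=1
            R=R*Ro.from_rotvec(rv,degrees=True); p=p+dp
E
python3 - <<'E'
from h import *
plan([(.56,.2,.27,-6)],[12])
E
```

```text
at [0.491  0.561  0.2158] [-179.3    0.4   67. ] w 0.0874 t 0.6
 0 [-0.0255, 0.017, -0.0046] [-0.0, 0.1, 6.1]
 1 [-0.0235, 0.0196, -0.0046] [-0.0, 0.1, 6.1]
 2 [-0.0213, 0.022, -0.0046] [-0.0, 0.1, 6.1]
 3 [-0.0188, 0.0241, -0.0046] [-0.0, 0.1, 6.1]
 4 [-0.0162, 0.026, -0.0046] [-0.0, 0.1, 6.1]
 5 [-0.0133, 0.0276, -0.0046] [-0.0, 0.1, 6.1]
 6 [-0.0103, 0.0288, -0.0046] [-0.0, 0.1, 6.1]
 7 [-0.0072, 0.0298, -0.0046] [-0.0, 0.1, 6.1]
 8 [-0.004, 0.0304, -0.0046] [-0.0, 0.1, 6.1]
 9 [-0.0008, 0.0306, -0.0046] [-0.0, 0.1, 6.1]
10 [0.0025, 0.0305, -0.0046] [-0.0, 0.1, 6.1]
11 [0.0057, 0.0301, -0.0045] [-0.0, 0.1, 6.1]
```

>>> carry_out(
  plan=[
    {"grip": 0,"dp": [-0.0255,0.017,-0.0046],"rotation": [0,0,6.1]},
    {"grip": 0,"dp": [-0.0235,0.0196,-0.0046],"rotation": [0,0,6.1]},
    {"grip": 0,"dp": [-0.0213,0.022,-0.0046],"rotation": [0,0,6.1]},
    {"grip": 0,"dp": [-0.0188,0.024,-0.0046],"rotation": [0,0,6.1]},
    {"grip": 0,"dp": [-0.016,0.026,-0.0046],"rotation": [0,0,6.1]},
    {"grip": 0,"dp": [-0.013,0.0276,-0.0046],"rotation": [0,0,6.1]},
    {"grip": 0,"dp": [-0.01,0.029,-0.0046],"rotation": [0,0,6.1]},
    {"grip": 0,"dp": [-0.007,0.03,-0.0046],"rotation": [0,0,6.1]},
  ],
)

```text
time_s: 1.27
tool_pos: [0.541, 0.3041, 0.2391]
tool_rot: [179.4, 1.7, 15.4]
force: [0.3, 0.1, -0.3]
grip_width: 0.0874
```

>>> carry_out(
  plan=[
    {"grip": 0,"dp": [-0.004,0.03,-0.0046],"rotation": [0,0,6.1]},
    {"grip": 0,"dp": [-0.001,0.03,-0.0046],"rotation": [0,0,6.1]},
    {"grip": 0,"dp": [0.0025,0.03,-0.0046],"rotation": [0,0,6.1]},
    {"grip": 0,"dp": [0.0057,0.03,-0.0045],"rotation": [0,0,6.1]},
    {"grip": 0.3,"dp": [0,0,0],"rotation": [0,0,0]},
  ],
)

```text
time_s: 1.68
tool_pos: [0.558, 0.1686, 0.2593]
tool_rot: [178.5, 1.3, -11.1]
force: [0.0, -0.7, 0.2]
grip_width: 0.0842
```

```bash
python3 - <<'E'
from h import *
o=env.get_obs();p=env.camera_params('wrist');im=env.read_camera('wrist');np.save('w1.npy',im);import pickle;pickle.dump(p,open('w1.pkl','wb'));save(im,'w1.png')
print(o['tool_pos'],o['tool_rot'],o['grip_width'],-np.array(p['R']).T@p['t'],np.array(p['R']).round(2))
im=env.read_camera('scene');save(im[:330,150:450],'s1.png')
E
```

```text
[0.55797632 0.16856879 0.25932592] [178.4796602    1.26207185 -11.12727968] 0.0842022007117369 [0.57883496 0.25323758 0.41980263] [[ 0.98 -0.19 -0.02]
 [-0.18 -0.93  0.33]
 [-0.08 -0.32 -0.95]]
```

View pics/w1.png

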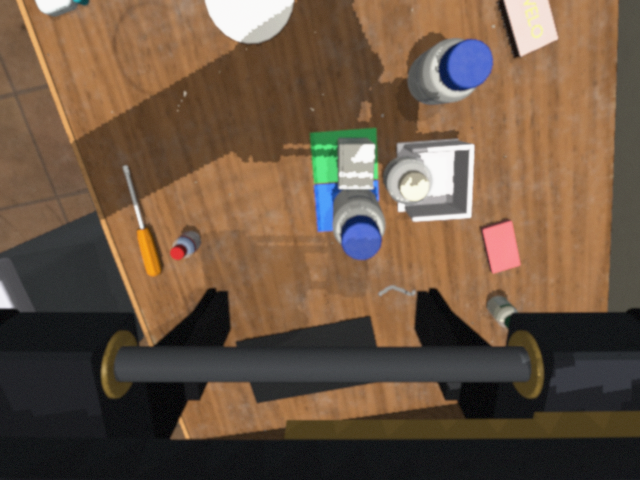

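View pics/s1.png

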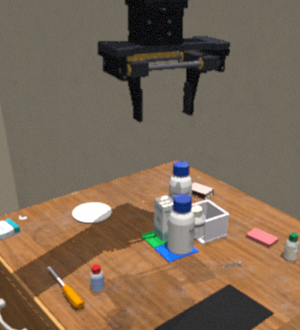

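The wrist view shows the bottle cap at (361,239), jar cap (414,187), carton top (357,163), bay around (435,180). The scene view shows the body's long axis lies along the jaws. Next I'll measure with masks.

```bash
python3 - <<'E'
from h import *
import pickle
p=pickle.load(open('w1.pkl','rb'));im=np.load('w1.npy')
pt=env.camera_params('top');it=np.load('top0.npy')
hs=cv2.cvtColor(im,cv2.COLOR_RGB2HSV)
print('hsv cap',hs[239,361],'pad',hs[210,325],'green',hs[145,330],'beige',hs[183,414],'carton',hs[155,357],hs[180,357])
def circ(im,p,lo,hi,box,z,n):
    c=big(mask(im,lo,hi,box)); P=np.array([onz(p,*q[0],z)[:2] for q in c],np.float32)
    (x,y),r=cv2.minEnclosingCircle(P); print(n,round(x,4),round(y,4),'r',round(r,4))
circ(im,p,(112,150,50),(130,255,200),(335,210,390,265),.112,'bottle w')
circ(im,p,(15,30,120),(40,255,255),(395,165,435,205),.061,'jar w')
ht=cv2.cvtColor(it,cv2.COLOR_RGB2HSV); print(ht[211,344],ht[238,340],ht[186,329])
circ(it,pt,(112,150,50),(130,255,210),(330,195,360,228),.112,'bottle t')
circ(it,pt,(15,30,120),(40,255,255),(318,175,342,198),.061,'jar t')
for n,q,z in [('gFL',(312,132),.0035),('gBL',(377,128),.002),('bFR',(320,231),.0035),('seamF',(316,184),.0035)]: print(n,onz(p,*q,z).round(4))
for n,q,z in [('bay BL',(473,140),.05),('bay BR',(472,217),.05)]: print(n,onz(p,*q,z).round(4))
for nm,i,pp,box,lo,hi in [('cart w',im,p,(335,135,380,195),(0,0,125),(180,60,255)),('cart t',it,pt,(296,198,326,222),(0,0,185),(180,50,255))]:
    c=big(mask(i,lo,hi,box)); P=np.array([onz(pp,*q[0],.08)[:2] for q in c],np.float32); print(nm,cv2.minAreaRect(P))
    # corner circle
c=big(mask(im,(0,0,125),(180,60,255),(200,0,300,50)));
crop=cv2.resize(im[110:270,290:490],None,fx=4,fy=4,interpolation=cv2.INTER_CUBIC)
save(crop[:600],'w1c.png')
E
```

```text
hsv cap [113 156 188] pad [106 175 249] green [ 68 153 221] beige [ 22  42 178] carton [ 30   2 248] [ 24  21 179]
bottle w 0.5818 0.1515 r 0.0168
jar w 0.6394 0.1743 r 0.0128
[113 156 231] [104 184 254] [ 27   9 254]
bottle t 0.578 0.1453 r 0.0152
jar t 0.6351 0.1686 r 0.0125
gFL [0.5553 0.2337 0.0035]
gBL [0.621  0.2247 0.002 ]
bFR [0.5426 0.1284 0.0035]
seamF [0.5487 0.1805 0.0035]
bay BL [0.6999 0.2011 0.05  ]
bay BR [0.6936 0.1288 0.05  ]
cart w ((0.5910311341285706, 0.20214004814624786), (0.03897897154092789, 0.03124677762389183), 79.08879852294922)
cart t ((0.5899894833564758, 0.20089974999427795), (0.038709670305252075, 0.03070702776312828), 78.74774932861328)
```

View pics/w1c.png

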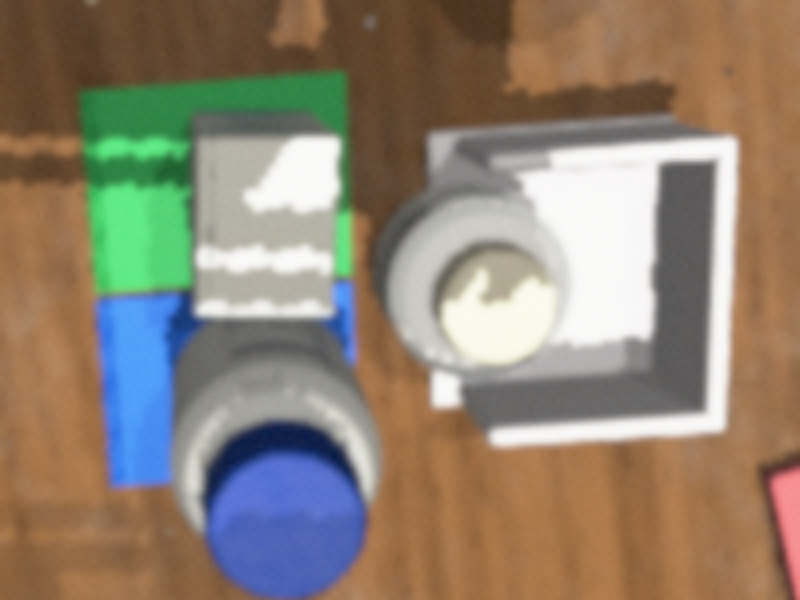

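```bash
python3 - <<'E'
from h import *
import pickle
p=pickle.load(open('w1.pkl','rb'));pt=env.camera_params('top')
f=lambda u,v:(200+(u+.5)/4-.5,130+(v+.5)/4-.5)
g=lambda u,v:(290+(u+.5)/4-.5,110+(v+.5)/4-.5)
for n,a,b,z in [('bottle',(577,328),(286,511),.112),('jar',(516,224),(497,304),.061),('look',(299,115),None,.11)]:
    print(n,onz(pt,*f(*a),z).round(4), b and onz(p,*g(*b),z).round(4))
    if b:
        c1,d1=ray(pt,*f(*a));c2,d2=ray(p,*g(*b)); A=np.stack([d1,-d2],1); s=np.linalg.lstsq(A,c2-c1,rcond=None)[0]; print('  tri',(c1+s[0]*d1).round(4),(c2+s[1]*d2).round(4))
plan([(.5905,.2015,.15,-11)],[4])
E
```

```text
bottle [0.582  0.1454 0.112 ] [0.5841 0.1492 0.112 ]
  tri [0.5845 0.1451 0.1001] [0.5843 0.1452 0.1001]
jar [0.6404 0.17   0.061 ] [0.6404 0.1721 0.061 ]
  tri [0.6425 0.17   0.053 ] [0.6418 0.1703 0.0528]
look [0.6786 0.2612 0.11  ] None
at [0.5563 0.1755 0.2581] [178.7   1.4 -10.4] w 0.0789 t 1.78
 0 [0.0079, -0.0086, 0.0266] [0.3, 0.4, 0.1]
 1 [0.0077, -0.0084, 0.0267] [0.3, 0.4, 0.1]
 2 [0.0075, -0.0083, 0.0268] [0.3, 0.4, 0.1]
 3 [0.0073, -0.0081, 0.0269] [0.3, 0.4, 0.1]
```

>>> carry_out(
  plan=[
    {"grip": 0.4,"dp": [0.008,-0.0085,0.0266],"rotation": [0.3,0.4,0]},
    {"grip": 0.4,"dp": [0.0077,-0.0084,0.0267],"rotation": [0.3,0.4,0]},
    {"grip": 0.4,"dp": [0.0075,-0.0083,0.0268],"rotation": [0.3,0.4,0]},
    {"grip": 0.4,"dp": [0.0073,-0.0081,0.0269],"rotation": [0.3,0.4,0]},
    {"grip": 0.4,"dp": [0,0,0],"rotation": [0,0,0]},
    {"grip": 0.4,"dp": [0,0,0],"rotation": [0,0,0]},
  ],
)

```text
time_s: 2.28
tool_pos: [0.5888, 0.2147, 0.1455]
tool_rot: [-179.7, -0.1, -9.3]
force: [-0.1, -0.1, 1.2]
grip_width: 0.053
```

```bash
python3 - <<'E'
from h import *
plan([(.5905,.2015,.10,-11),(.5905,.2015,.047,-11)],[3,4])
E
```

```text
at [0.5888 0.2147 0.1455] [-1.797e+02 -1.000e-01 -9.300e+00] w 0.053 t 2.28
 0 [0.0013, 0.0043, 0.0152] [-0.1, -0.0, 0.6]
 1 [0.0013, 0.0043, 0.0152] [-0.1, -0.0, 0.6]
 2 [0.0014, 0.0042, 0.0152] [-0.1, -0.0, 0.6]
 3 [0.0, 0.0, 0.0132] [0.0, 0.0, 0.0]
 4 [0.0, 0.0, 0.0133] [0.0, 0.0, 0.0]
 5 [0.0, 0.0, 0.0133] [0.0, 0.0, 0.0]
 6 [0.0, 0.0, 0.0133] [0.0, 0.0, 0.0]
```

>>> carry_out(
  plan=[
    {"grip": 0.4,"dp": [0.0013,0.0043,0.003],"rotation": [0,0,0.6]},
    {"grip": 0.4,"dp": [0.0013,0.0043,0.003],"rotation": [0,0,0.6]},
    {"grip": 0.4,"dp": [0.0014,0.0042,0.003],"rotation": [0,0,0.6]},
    {"grip": 0.4,"dp": [0,0,0],"rotation": [0,0,0]},
    {"grip": 0.4,"dp": [0,0,0],"rotation": [0,0,0]},
  ],
)

```text
time_s: 2.7
tool_pos: [0.5909, 0.2027, 0.1399]
tool_rot: [-179.5, -0.2, -11.1]
force: [0.5, 0.3, -0.8]
grip_width: 0.0524
```

```bash
python3 - <<'E'
from h import *
plan([(.5905,.2015,.09,-11),(.5905,.2015,.047,-11)],[4,4])
E
```

```text
at [0.5909 0.2027 0.1399] [-179.5   -0.2  -11.1] w 0.0524 t 2.7
 0 [-0.0001, 0.0004, 0.0125] [-0.1, -0.0, -0.0]
 1 [-0.0001, 0.0004, 0.0125] [-0.1, -0.0, -0.0]
 2 [-0.0001, 0.0004, 0.0125] [-0.1, -0.0, -0.0]
 3 [-0.0, 0.0003, 0.0125] [-0.1, -0.0, -0.0]
 4 [0.0, 0.0, 0.0107] [0.0, 0.0, 0.0]
 5 [0.0, 0.0, 0.0107] [0.0, 0.0, 0.0]
 6 [0.0, 0.0, 0.0107] [0.0, 0.0, 0.0]
 7 [0.0, 0.0, 0.0107] [0.0, 0.0, 0.0]
```

>>> carry_out(
  plan=[
    {"grip": 0.4,"dp": [0,0.0003,0.0125],"rotation": [-0.1,0,0]},
    {"grip": 0.4,"dp": [0,0.0003,0.0125],"rotation": [-0.1,0,0]},
    {"grip": 0.4,"dp": [0,0.0003,0.0125],"rotation": [-0.1,0,0]},
    {"grip": 0.4,"dp": [0,0.0003,0.0125],"rotation": [-0.1,0,0]},
    {"grip": 0.4,"dp": [0,0,0.0125],"rotation": [0,0,0]},
    {"grip": 0.4,"dp": [0,0,0.0125],"rotation": [0,0,0]},
    {"grip": 0.4,"dp": [0,0,0.01],"rotation": [0,0,0]},
    {"grip": 0.4,"dp": [0,0,0],"rotation": [0,0,0]},
  ],
)

```text
time_s: 3.37
tool_pos: [0.5903, 0.2008, 0.0458]
tool_rot: [-180.0, -0.2, -11.1]
force: [-0.6, -1.1, -0.1]
grip_width: 0.0524
```

>>> carry_out(
  plan=[
    {"grip": 0.4,"dp": [0,0,0],"rotation": [0,0,0]},
    {"grip": 0.4,"dp": [0,0,0],"rotation": [0,0,0]},
  ],
)

```text
time_s: 3.53
tool_pos: [0.5892, 0.2005, 0.0439]
tool_rot: [179.9, -0.0, -11.1]
force: [-0.2, -0.2, 0.8]
grip_width: 0.0524
```

>>> carry_out(
  plan=[
    {"grip": 0.6,"dp": [0,0,-0.001],"rotation": [0,0,0]},
    {"grip": 0.65,"dp": [0,0,0],"rotation": [0,0,0]},
    {"grip": 0.7,"dp": [0,0,0],"rotation": [0,0,0]},
    {"grip": 0.75,"dp": [0,0,0],"rotation": [0,0,0]},
    {"grip": 0.8,"dp": [0,0,0],"rotation": [0,0,0]},
    {"grip": 0.8,"dp": [0,0,0],"rotation": [0,0,0]},
  ],
  force=12,
)

```text
time_s: 4.03
tool_pos: [0.5914, 0.2014, 0.0481]
tool_rot: [-179.9, -0.3, -11.1]
force: [0.2, -0.1, -0.1]
grip_width: 0.0299
```

```bash
python3 - <<'E'
from h import *
o=env.get_obs();print(o['tool_pos'],o['tool_rot'],o['grip_width'])
plan([(.5895,.2005,.165,-11)],[6])
p=env.camera_params('wrist');im=env.read_camera('wrist');save(im,'w2.png')
E
```

```text
[0.5913569  0.20135773 0.0481141 ] [-179.92856872   -0.26599943  -11.08920488] 0.029897529703815425
at [0.5914 0.2014 0.0481] [-179.9   -0.3  -11.1] w 0.0299 t 4.03
 0 [-0.0002, 0.0002, -0.0195] [-0.0, -0.0, -0.0]
 1 [-0.0002, 0.0002, -0.0195] [-0.0, -0.0, -0.0]
 2 [-0.0002, 0.0002, -0.0195] [-0.0, -0.0, -0.0]
 3 [-0.0002, 0.0002, -0.0195] [-0.0, -0.0, -0.0]
 4 [-0.0002, 0.0002, -0.0195] [-0.0, -0.0, -0.0]
 5 [-0.0003, 0.0002, -0.0195] [-0.0, -0.0, -0.0]
```

View pics/w2.png

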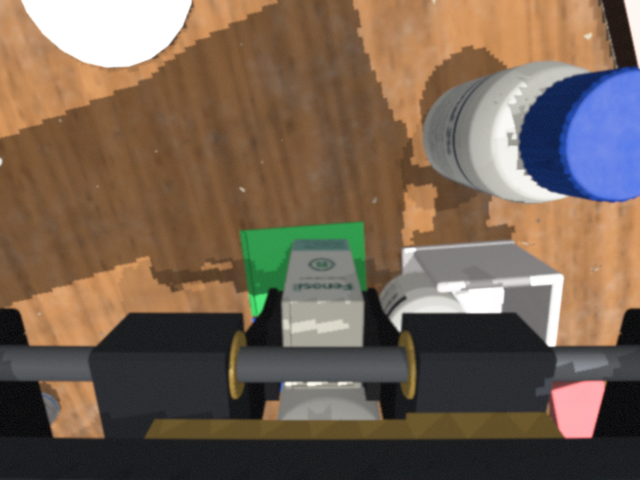

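>>> carry_out(
  plan=[
    {"grip": 0.8,"dp": [0,0,-0.008],"rotation": [0,0,0]},
    {"grip": 0.8,"dp": [0,0,-0.02],"rotation": [0,0,0]},
    {"grip": 0.8,"dp": [0,0,-0.025],"rotation": [0,0,0]},
    {"grip": 0.8,"dp": [0,0,-0.025],"rotation": [0,0,0]},
    {"grip": 0.8,"dp": [0,0,-0.025],"rotation": [0,0,0]},
    {"grip": 0.8,"dp": [0,0,-0.025],"rotation": [0,0,0]},
    {"grip": 0.8,"dp": [0,0,-0.02],"rotation": [0,0,0]},
    {"grip": 0.8,"dp": [0,0,0],"rotation": [0,0,0]},
  ],
)

```text
time_s: 4.75
tool_pos: [0.5888, 0.2002, 0.2041]
tool_rot: [179.9, -0.1, -11.1]
force: [0.5, 0.5, -0.7]
grip_width: 0.0304
```

```bash
python3 - <<'E'
from h import *
plan([(.46,-.04,.19,79)],[15])
print(env.get_obs()['qpos'].round(0))
E
```

```text
at [0.5888 0.2002 0.2041] [ 1.799e+02 -1.000e-01 -1.110e+01] w 0.0304 t 4.75
 0 [-0.0053, 0.0174, 0.001] [0.0, 0.0, -6.0]
 1 [-0.0071, 0.0167, 0.001] [0.0, 0.0, -6.0]
 2 [-0.0088, 0.0159, 0.001] [0.0, 0.0, -6.0]
 3 [-0.0104, 0.0149, 0.001] [0.0, 0.0, -6.0]
 4 [-0.0119, 0.0137, 0.001] [0.0, 0.0, -6.0]
 5 [-0.0133, 0.0124, 0.0009] [0.0, 0.0, -6.0]
 6 [-0.0145, 0.0109, 0.0009] [0.0, 0.0, -6.0]
 7 [-0.0156, 0.0093, 0.0009] [0.0, 0.0, -6.0]
 8 [-0.0165, 0.0076, 0.0009] [0.0, 0.0, -6.0]
 9 [-0.0172, 0.0059, 0.0009] [0.0, 0.0, -6.0]
10 [-0.0177, 0.004, 0.0009] [0.0, 0.0, -6.0]
11 [-0.018, 0.0022, 0.0009] [0.0, 0.0, -6.0]
12 [-0.0182, 0.0003, 0.0009] [0.0, 0.0, -6.0]
13 [-0.0181, -0.0016, 0.0009] [0.0, 0.0, -6.0]
14 [-0.0178, -0.0035, 0.0009] [0.0, 0.0, -6.0]
[-37.  16.  19.  90.  -5.  76. -28.]
```

>>> carry_out(
  plan=[
    {"grip": 0.8,"dp": [-0.0053,0.0174,0.001],"rotation": [0,0,-6]},
    {"grip": 0.8,"dp": [-0.007,0.0167,0.001],"rotation": [0,0,-6]},
    {"grip": 0.8,"dp": [-0.0088,0.016,0.001],"rotation": [0,0,-6]},
    {"grip": 0.8,"dp": [-0.0104,0.015,0.001],"rotation": [0,0,-6]},
    {"grip": 0.8,"dp": [-0.012,0.0137,0.001],"rotation": [0,0,-6]},
    {"grip": 0.8,"dp": [-0.0133,0.0124,0.001],"rotation": [0,0,-6]},
    {"grip": 0.8,"dp": [-0.0145,0.011,0.001],"rotation": [0,0,-6]},
    {"grip": 0.8,"dp": [-0.0156,0.0093,0.001],"rotation": [0,0,-6]},
  ],
)

```text
time_s: 5.42
tool_pos: [0.5195, 0.0706, 0.1953]
tool_rot: [179.9, -0.2, 39.5]
force: [-0.2, 0.1, -0.2]
grip_width: 0.0303
```

>>> carry_out(
  plan=[
    {"grip": 0.8,"dp": [-0.0165,0.0076,0.001],"rotation": [0,0,-6]},
    {"grip": 0.8,"dp": [-0.0172,0.006,0.001],"rotation": [0,0,-6]},
    {"grip": 0.8,"dp": [-0.0177,0.004,0.001],"rotation": [0,0,-6]},
    {"grip": 0.8,"dp": [-0.018,0.0022,0.001],"rotation": [0,0,-6]},
    {"grip": 0.8,"dp": [-0.018,0,0.001],"rotation": [0,0,-6]},
    {"grip": 0.8,"dp": [-0.018,-0.002,0.001],"rotation": [0,0,-6]},
    {"grip": 0.8,"dp": [-0.0178,-0.0035,0.001],"rotation": [0,0,-6]},
    {"grip": 0.8,"dp": [0,0,0],"rotation": [0,0,0]},
  ],
)

```text
time_s: 6.08
tool_pos: [0.4574, -0.0547, 0.1841]
tool_rot: [-179.8, -0.0, 83.6]
force: [-0.2, -0.3, -1.2]
grip_width: 0.03
```

```bash
python3 - <<'E'
from h import *
plan([(.46,-.04,.10,79),(.46,-.04,.056,79)],[5,3])
E
```

```text
at [ 0.4574 -0.0547  0.1841] [-179.8   -0.    83.6] w 0.03 t 6.08
 0 [0.003, 0.0002, 0.0168] [-0.0, -0.0, 0.9]
 1 [0.003, 0.0002, 0.0168] [-0.0, -0.0, 0.9]
 2 [0.003, 0.0001, 0.0168] [-0.0, -0.0, 0.9]
 3 [0.003, 0.0001, 0.0168] [-0.0, -0.0, 0.9]
 4 [0.003, 0.0, 0.0168] [-0.0, -0.0, 0.9]
 5 [0.0, -0.0, 0.0147] [-0.0, -0.0, 0.0]
 6 [0.0, -0.0, 0.0147] [-0.0, -0.0, 0.0]
 7 [0.0, -0.0, 0.0147] [-0.0, -0.0, 0.0]
```

>>> carry_out(
  plan=[
    {"grip": 0.8,"dp": [0.003,0,0.0168],"rotation": [0,0,0]},
    {"grip": 0.8,"dp": [0.003,0,0.0168],"rotation": [0,0,0]},
    {"grip": 0.8,"dp": [0.003,0,0.0168],"rotation": [0,0,0]},
    {"grip": 0.8,"dp": [0.003,0,0.0168],"rotation": [0,0,0]},
    {"grip": 0.8,"dp": [0.003,0,0.0168],"rotation": [0,0,0]},
    {"grip": 0.8,"dp": [0,0,0.0147],"rotation": [0,0,0]},
    {"grip": 0.8,"dp": [0,0,0.0147],"rotation": [0,0,0]},
    {"grip": 0.8,"dp": [0,0,0.01],"rotation": [0,0,0]},
  ],
)

```text
time_s: 6.75
tool_pos: [0.4601, -0.0376, 0.057]
tool_rot: [179.8, -0.3, 82.9]
force: [-0.5, 0.3, 0.4]
grip_width: 0.03
```

>>> carry_out(
  plan=[
    {"grip": 0.8,"dp": [0,0,0],"rotation": [0,0,0]},
    {"grip": 0.8,"dp": [0,0,0],"rotation": [0,0,0]},
    {"grip": 0.8,"dp": [0,0,0],"rotation": [0,0,0]},
  ],
)

```text
time_s: 7.0
tool_pos: [0.4582, -0.0369, 0.0549]
tool_rot: [-179.9, -0.2, 82.8]
force: [-0.9, 0.2, -1.3]
grip_width: 0.03
```

>>> carry_out(
  plan=[
    {"grip": 0.8,"dp": [0,0,0.002],"rotation": [0,0,0]},
    {"grip": 0.8,"dp": [0,0,0.0015],"rotation": [0,0,0]},
    {"grip": 0.8,"dp": [0,0,0],"rotation": [0,0,0]},
    {"grip": 0.8,"dp": [0,0,0.0015],"rotation": [0,0,0]},
    {"grip": 0.8,"dp": [0,0,0],"rotation": [0,0,0]},
  ],
)

```text
time_s: 7.42
tool_pos: [0.4609, -0.0368, 0.0525]
tool_rot: [179.7, -0.3, 82.8]
force: [-0.4, 0.1, -0.6]
grip_width: 0.03
```

>>> carry_out(
  plan=[
    {"grip": 0.8,"dp": [0,0,0.002],"rotation": [0,0,0]},
    {"grip": 0.8,"dp": [0,0,0.001],"rotation": [0,0,0]},
    {"grip": 0.8,"dp": [0,0,0.001],"rotation": [0,0,0]},
    {"grip": 0.8,"dp": [0,0,0],"rotation": [0,0,0]},
  ],
)

```text
time_s: 7.75
tool_pos: [0.4613, -0.0368, 0.0485]
tool_rot: [179.7, -0.3, 82.7]
force: [-0.3, 0.8, 0.1]
grip_width: 0.0301
```

>>> carry_out(
  plan=[
    {"grip": 0.8,"dp": [0,0,0.001],"rotation": [0,0,0]},
    {"grip": 0.8,"dp": [0,0,0],"rotation": [0,0,0]},
  ],
)

```text
time_s: 7.92
tool_pos: [0.4619, -0.0374, 0.0482]
tool_rot: [179.6, -0.3, 82.7]
force: [-0.7, 0.4, -0.5]
grip_width: 0.0297
```

>>> carry_out(
  plan=[
    {"grip": 0.8,"dp": [0,0,0.0015],"rotation": [0,0,0]},
    {"grip": 0.8,"dp": [0,0,0.0015],"rotation": [0,0,0]},
    {"grip": 0.8,"dp": [0,0,0],"rotation": [0,0,0]},
  ],
)

```text
time_s: 8.17
tool_pos: [0.4634, -0.0377, 0.0483]
tool_rot: [179.6, -0.4, 82.7]
force: [0.6, -0.5, -0.8]
grip_width: 0.0296
```

```bash
python3 - <<'E'
from h import *
for i in range(3):
    o=env.get_obs(); print(o['tool_pos'],o['force'],o['time_s']); im=env.read_camera('scene')
save(cv2.resize(im[230:430,270:470],None,fx=3,fy=3),'s2.png')
E
```

```text
[ 0.46340389 -0.03768512  0.04825941] [ 0.60545855 -0.46521237 -0.78890093] 8.1667
[ 0.46354995 -0.03766061  0.04821744] [0.1434413  0.36085319 0.16689802] 8.2167
[ 0.46333831 -0.03765478  0.04789748] [-0.04616443  0.10860205 -0.29600079] 8.2667
```

View pics/s2.png

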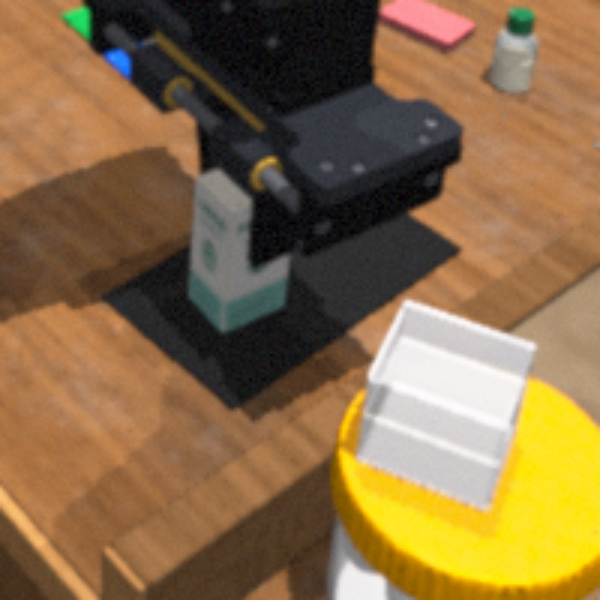

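The carton stands on the mat and z has stopped falling, so I'm releasing it.

>>> carry_out(
  plan=[
    {"grip": 0.65,"dp": [0,0,0],"rotation": [0,0,0]},
    {"grip": 0.5,"dp": [0,0,0],"rotation": [0,0,0]},
    {"grip": 0.4,"dp": [0,0,0],"rotation": [0,0,0]},
    {"grip": 0.4,"dp": [0,0,-0.01],"rotation": [0,0,0]},
    {"grip": 0.4,"dp": [0,0,-0.03],"rotation": [0,0,0]},
    {"grip": 0.4,"dp": [0,0,-0.04],"rotation": [0,0,0]},
    {"grip": 0.2,"dp": [0,0,-0.04],"rotation": [0,0,0]},
    {"grip": 0.2,"dp": [0,0,-0.03],"rotation": [0,0,0]},
  ],
)

```text
time_s: 8.98
tool_pos: [0.4548, -0.0387, 0.1967]
tool_rot: [-179.4, 0.0, 82.7]
force: [0.7, -0.3, -0.0]
grip_width: 0.059
```

```bash
python3 - <<'E'
from h import *
plan([(.583,.147,.19,84)],[9])
E
```

```text
at [ 0.4548 -0.0387  0.1967] [-179.4    0.    82.7] w 0.059 t 8.98
 0 [0.0223, 0.0115, 0.0006] [-0.1, -0.0, -0.1]
 1 [0.0222, 0.0116, 0.0006] [-0.1, -0.0, -0.1]
 2 [0.0222, 0.0116, 0.0006] [-0.1, -0.0, -0.1]
 3 [0.0222, 0.0117, 0.0007] [-0.1, -0.0, -0.1]
 4 [0.0222, 0.0117, 0.0007] [-0.1, -0.0, -0.1]
 5 [0.0221, 0.0118, 0.0007] [-0.1, -0.0, -0.1]
 6 [0.0221, 0.0118, 0.0007] [-0.1, -0.0, -0.1]
 7 [0.0221, 0.0119, 0.0007] [-0.1, -0.0, -0.1]
 8 [0.022, 0.012, 0.0007] [-0.1, -0.0, -0.1]
```

>>> carry_out(
  plan=[
    {"grip": 0.15,"dp": [0.0223,0.0115,0.0006],"rotation": [0,0,0]},
    {"grip": 0.15,"dp": [0.0222,0.0116,0.0006],"rotation": [0,0,0]},
    {"grip": 0.15,"dp": [0.0222,0.0116,0.0006],"rotation": [0,0,0]},
    {"grip": 0.15,"dp": [0.0222,0.0117,0.0007],"rotation": [0,0,0]},
    {"grip": 0.15,"dp": [0.0222,0.0117,0.0007],"rotation": [0,0,0]},
    {"grip": 0.15,"dp": [0.0221,0.0118,0.0007],"rotation": [0,0,0]},
    {"grip": 0.15,"dp": [0.0221,0.0118,0.0007],"rotation": [0,0,0]},
    {"grip": 0.15,"dp": [0.015,0.008,0.0007],"rotation": [0,0,0]},
  ],
)

```text
time_s: 9.65
tool_pos: [0.5752, 0.1199, 0.2107]
tool_rot: [179.3, -0.5, 82.1]
force: [0.2, -0.4, -0.2]
grip_width: 0.0737
```

>>> carry_out(
  plan=[
    {"grip": 0.15,"dp": [0,0,0],"rotation": [0,0,0]},
    {"grip": 0.15,"dp": [0,0,0],"rotation": [0,0,0]},
    {"grip": 0.15,"dp": [0,0,0],"rotation": [0,0,0]},
  ],
)

```text
time_s: 9.9
tool_pos: [0.5757, 0.1238, 0.211]
tool_rot: [179.3, -0.5, 82.4]
force: [-0.3, -0.6, -0.3]
grip_width: 0.0737
```

```bash
python3 - <<'E'
from h import *
import pickle
o=env.get_obs();p=env.camera_params('wrist');im=env.read_camera('wrist');np.save('w3.npy',im);pickle.dump(p,open('w3.pkl','wb'));save(im,'w3.png')
im=env.read_camera('top');np.save('top3.npy',im)
plan([(.583,.147,.19,84),(.583,.147,.12,84),(.583,.147,.046,84)],[2,4,6])
E
```

```text
at [0.5756 0.1228 0.2111] [179.3  -0.5  82.3] w 0.0741 t 10.0
 0 [0.0124, 0.0019, 0.0107] [0.3, -0.2, -0.8]
 1 [0.0124, 0.0021, 0.0106] [0.3, -0.2, -0.8]
 2 [-0.0, -0.0, 0.0175] [-0.0, 0.0, -0.0]
 3 [-0.0, -0.0, 0.0175] [-0.0, 0.0, -0.0]
 4 [-0.0, -0.0, 0.0175] [-0.0, 0.0, -0.0]
 5 [-0.0, -0.0, 0.0175] [-0.0, 0.0, -0.0]
 6 [-0.0, -0.0, 0.0123] [-0.0, 0.0, -0.0]
 7 [-0.0, -0.0, 0.0123] [-0.0, 0.0, -0.0]
 8 [-0.0, -0.0, 0.0123] [-0.0, 0.0, -0.0]
 9 [-0.0, -0.0, 0.0123] [-0.0, 0.0, -0.0]
10 [-0.0, -0.0, 0.0123] [-0.0, 0.0, -0.0]
11 [-0.0, -0.0, 0.0123] [-0.0, 0.0, -0.0]
```

View pics/w3.png

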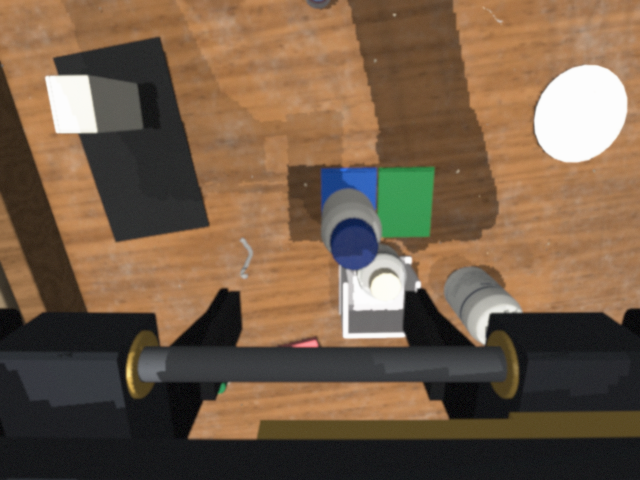

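The view shows the carton upright on the mat near (95,105), bottle cap at (354,243), jar cap (385,287), the bare green pad (406,202), and the plate at (581,113).

```bash
cat > meas.py <<'E'
from h import *
import pickle
def pad(p,im,lo,hi,box,n):
    c=big(mask(im,lo,hi,box)); P=np.array([onz(p,*q[0],.002)[:2] for q in c],np.float32)
    (c,s,a)=cv2.minAreaRect(P); b=cv2.boxPoints((c,s,a)); e=[b[1]-b[0],b[2]-b[1]]; L=max(e,key=np.linalg.norm)
    L=L/np.linalg.norm(L); L=L*np.sign(L[0]); print(n,np.round(c,4),np.round(s,4),'yaw',np.degrees(np.arctan2(L[1],L[0])).round(2),'origin',(np.array(c)+.008*L).round(4))
def circ(p,im,lo,hi,box,z,n):
    c=big(mask(im,lo,hi,box)); P=np.array([onz(p,*q[0],z)[:2] for q in c],np.float32)
    print(n,np.round(cv2.fitEllipse(P)[0],4),np.round(cv2.fitEllipse(P)[1],4),np.round(cv2.minEnclosingCircle(P)[0],4))
E
python3 - <<'E'
from meas import *
p=pickle.load(open('w3.pkl','rb'));im=np.load('w3.npy')
pad(p,im,(50,100,60),(80,255,255),(370,150,450,250),'green w')
circ(p,im,(0,0,170),(180,40,255),(520,50,639,175),.005,'plate w')
circ(p,im,(110,100,40),(130,255,200),(325,217,385,275),.112,'bottle w')
circ(p,im,(15,25,100),(40,255,255),(365,268,405,305),.061,'jar w')
save(cv2.resize(im[160:345,300:440],None,fx=4,fy=4,interpolation=cv2.INTER_CUBIC)[:600],'w3c.png')
pt=env.camera_params('top');it=np.load('top3.npy')
# carton top on mat
i=mask(im,(0,0,150),(180,60,255),(40,60,160,150)); 
E
```

```text
green w [0.583 0.204] [0.0528 0.0677] yaw -7.28 origin [0.591 0.203]
plate w [0.5229 0.3665] [0.0829 0.0833] [0.523  0.3666]
bottle w [0.5807 0.1456] [0.0316 0.0367] [0.5806 0.1454]
jar w [0.6456 0.1732] [0.0283 0.0437] [0.6353 0.1696]
```

View pics/w3c.png

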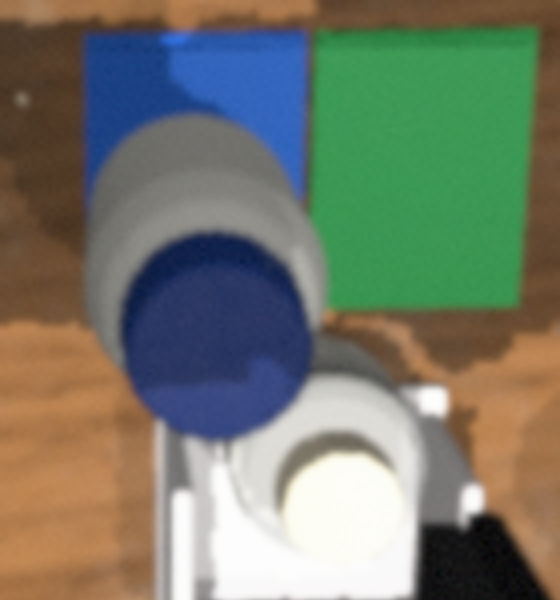

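```bash
python3 - <<'E'
from meas import *
p=pickle.load(open('w3.pkl','rb'))
print(onz(p,353.7,247,.112),onz(p,385.7,286.2,.061))
plan([(.5835,.148,.17,83)],[4])
E
```

```text
[0.58290011 0.14554728 0.112     ] [0.64007521 0.17151829 0.061     ]
at [0.5756 0.1228 0.2111] [179.3  -0.5  82.3] w 0.0741 t 10.0
 0 [0.0064, 0.001, 0.0103] [0.2, -0.1, -0.2]
 1 [0.0064, 0.001, 0.0103] [0.2, -0.1, -0.2]
 2 [0.0064, 0.0011, 0.0103] [0.2, -0.1, -0.2]
 3 [0.0065, 0.0011, 0.0103] [0.2, -0.1, -0.2]
```

>>> carry_out(
  plan=[
    {"grip": 0.15,"dp": [0.0064,0.001,0.0103],"rotation": [0.2,-0.1,-0.2]},
    {"grip": 0.15,"dp": [0.0064,0.001,0.0103],"rotation": [0.2,-0.1,-0.2]},
    {"grip": 0.15,"dp": [0.0064,0.001,0.0103],"rotation": [0.2,-0.1,-0.2]},
    {"grip": 0.15,"dp": [0.0064,0.001,0.0103],"rotation": [0.2,-0.1,-0.2]},
    {"grip": 0.15,"dp": [0,0,0],"rotation": [0,0,0]},
    {"grip": 0.15,"dp": [0,0,0],"rotation": [0,0,0]},
    {"grip": 0.15,"dp": [0,0,0],"rotation": [0,0,0]},
  ],
)

```text
time_s: 10.58
tool_pos: [0.582, 0.1473, 0.1646]
tool_rot: [-179.6, 0.0, 83.0]
force: [0.2, -0.3, 1.0]
grip_width: 0.0739
```

```bash
python3 - <<'E'
from h import *
plan([(.583,.1475,.11,83),(.583,.1475,.047,83)],[4,5])
E
```

```text
at [0.582  0.1473 0.1646] [-179.6    0.    83. ] w 0.0739 t 10.58
 0 [0.0001, 0.0003, 0.0136] [-0.1, 0.0, -0.0]
 1 [0.0001, 0.0003, 0.0136] [-0.1, 0.0, -0.0]
 2 [0.0001, 0.0003, 0.0136] [-0.1, 0.0, -0.0]
 3 [0.0001, 0.0003, 0.0136] [-0.1, 0.0, -0.0]
 4 [-0.0, -0.0, 0.0126] [-0.0, 0.0, 0.0]
 5 [-0.0, -0.0, 0.0126] [-0.0, 0.0, 0.0]
 6 [-0.0, -0.0, 0.0126] [-0.0, 0.0, 0.0]
 7 [-0.0, -0.0, 0.0126] [-0.0, 0.0, 0.0]
 8 [-0.0, -0.0, 0.0126] [-0.0, 0.0, 0.0]
```

>>> carry_out(
  plan=[
    {"grip": 0.15,"dp": [0,0.0003,0.0165],"rotation": [0,0,0]},
    {"grip": 0.15,"dp": [0,0.0003,0.0165],"rotation": [0,0,0]},
    {"grip": 0.15,"dp": [0,0.0003,0.0165],"rotation": [0,0,0]},
    {"grip": 0.15,"dp": [0,0,0.0165],"rotation": [0,0,0]},
    {"grip": 0.15,"dp": [0,0,0.0155],"rotation": [0,0,0]},
    {"grip": 0.15,"dp": [0,0,0.0135],"rotation": [0,0,0]},
    {"grip": 0.15,"dp": [0,0,0.01],"rotation": [0,0,0]},
    {"grip": 0.15,"dp": [0,0,0],"rotation": [0,0,0]},
  ],
)

```text
time_s: 11.25
tool_pos: [0.5861, 0.1464, 0.0596]
tool_rot: [179.9, -0.1, 82.9]
force: [-0.9, 0.4, 0.7]
grip_width: 0.0739
```

>>> carry_out(
  plan=[
    {"grip": 0.15,"dp": [0,0,0],"rotation": [0,0,0]},
    {"grip": 0.15,"dp": [0,0,0],"rotation": [0,0,0]},
  ],
)

```text
time_s: 11.42
tool_pos: [0.5865, 0.1461, 0.0603]
tool_rot: [179.9, -0.1, 82.8]
force: [0.6, -0.1, -1.0]
grip_width: 0.0741
```

>>> carry_out(
  plan=[
    {"grip": 0.15,"dp": [0.0005,-0.0012,0.0045],"rotation": [0,0,0]},
    {"grip": 0.15,"dp": [0.0005,-0.0012,0.0045],"rotation": [0,0,0]},
    {"grip": 0.15,"dp": [0,-0.0012,0.004],"rotation": [0,0,0]},
    {"grip": 0.15,"dp": [0,0,0],"rotation": [0,0,0]},
    {"grip": 0.15,"dp": [0,0,0],"rotation": [0,0,0]},
  ],
)

```text
time_s: 11.83
tool_pos: [0.5851, 0.1485, 0.0495]
tool_rot: [179.6, -0.3, 82.9]
force: [0.2, 0.2, -0.2]
grip_width: 0.0739
```

>>> carry_out(
  plan=[
    {"grip": 0.15,"dp": [0,-0.0015,0.002],"rotation": [0,0.2,0]},
    {"grip": 0.15,"dp": [0,-0.001,0.001],"rotation": [0,0,0]},
    {"grip": 0.15,"dp": [0,0,0],"rotation": [0,0,0]},
    {"grip": 0.3,"dp": [0,0,0],"rotation": [0,0,0]},
    {"grip": 0.38,"dp": [0,0,0],"rotation": [0,0,0]},
    {"grip": 0.45,"dp": [0,0,0],"rotation": [0,0,0]},
    {"grip": 0.6,"dp": [0,0,0],"rotation": [0,0,0]},
    {"grip": 0.6,"dp": [0,0,0],"rotation": [0,0,0]},
  ],
  force=20,
)

```text
time_s: 12.5
tool_pos: [0.5827, 0.1489, 0.0467]
tool_rot: [179.5, -0.5, 82.9]
force: [0.2, -0.9, -0.1]
grip_width: 0.0485
```

>>> carry_out(
  plan=[
    {"grip": 0.6,"dp": [0,0,0],"rotation": [0,0,0]},
    {"grip": 0.6,"dp": [0,0,0],"rotation": [0,0,0]},
  ],
)

```text
time_s: 12.67
tool_pos: [0.5827, 0.1488, 0.0467]
tool_rot: [179.5, -0.5, 82.9]
force: [-0.4, 0.2, 0.2]
grip_width: 0.0478
```

>>> carry_out(
  plan=[
    {"grip": 0.6,"dp": [0,0,-0.008],"rotation": [0,0,0]},
    {"grip": 0.6,"dp": [0,0,-0.02],"rotation": [0,0,0]},
    {"grip": 0.6,"dp": [0,0,-0.025],"rotation": [0,0,0]},
    {"grip": 0.6,"dp": [0,0,-0.025],"rotation": [0,0,0]},
    {"grip": 0.6,"dp": [0,0,-0.025],"rotation": [0,0,0]},
    {"grip": 0.6,"dp": [0,0,-0.015],"rotation": [0,0,0]},
    {"grip": 0.6,"dp": [0,0,0],"rotation": [0,0,0]},
  ],
)

```text
time_s: 13.25
tool_pos: [0.5787, 0.1469, 0.1689]
tool_rot: [179.9, -0.3, 82.8]
force: [1.0, 0.9, -0.6]
grip_width: 0.048
```

```bash
python3 - <<'E'
from h import *
plan([(.545,-.038,.16,86)],[9])
E
```

```text
at [0.5787 0.1469 0.1689] [179.9  -0.3  82.8] w 0.048 t 13.25
 0 [-0.0209, -0.0012, 0.0009] [0.0, -0.0, -0.4]
 1 [-0.0209, -0.0013, 0.0009] [0.0, -0.0, -0.4]
 2 [-0.0208, -0.0014, 0.0009] [0.0, -0.0, -0.4]
 3 [-0.0208, -0.0015, 0.0009] [0.0, -0.0, -0.4]
 4 [-0.0208, -0.0017, 0.0009] [0.0, -0.0, -0.4]
 5 [-0.0208, -0.0018, 0.0009] [0.0, -0.0, -0.4]
 6 [-0.0208, -0.0019, 0.001] [0.0, -0.0, -0.4]
 7 [-0.0208, -0.0021, 0.001] [0.0, -0.0, -0.4]
 8 [-0.0208, -0.0022, 0.001] [0.0, -0.0, -0.4]
```

>>> carry_out(
  plan=[
    {"grip": 0.6,"dp": [-0.015,-0.0012,0.001],"rotation": [0,0,0]},
    {"grip": 0.6,"dp": [-0.021,-0.0013,0.001],"rotation": [0,0,0]},
    {"grip": 0.6,"dp": [-0.023,-0.0014,0.001],"rotation": [0,0,0]},
    {"grip": 0.6,"dp": [-0.023,-0.0015,0.001],"rotation": [0,0,0]},
    {"grip": 0.6,"dp": [-0.023,-0.0017,0.001],"rotation": [0,0,0]},
    {"grip": 0.6,"dp": [-0.023,-0.0018,0.001],"rotation": [0,0,0]},
    {"grip": 0.6,"dp": [-0.02,-0.0018,0.001],"rotation": [0,0,0]},
    {"grip": 0.6,"dp": [-0.015,-0.0018,0.001],"rotation": [0,0,0]},
  ],
)

```text
time_s: 13.92
tool_pos: [0.5373, -0.0228, 0.1505]
tool_rot: [-179.3, -0.1, 83.2]
force: [0.8, -0.3, -1.2]
grip_width: 0.048
```

>>> carry_out(
  plan=[
    {"grip": 0.6,"dp": [-0.008,0,0],"rotation": [0,0,0]},
    {"grip": 0.6,"dp": [0,0,0],"rotation": [0,0,0]},
    {"grip": 0.6,"dp": [0,0,0],"rotation": [0,0,0]},
  ],
)

```text
time_s: 14.17
tool_pos: [0.5314, -0.0385, 0.1466]
tool_rot: [-178.9, 0.1, 82.6]
force: [-0.2, 0.3, -1.2]
grip_width: 0.0482
```

```bash
python3 - <<'E'
from h import *
plan([(.545,-.038,.10,83),(.545,-.038,.054,83)],[5,3])
E
```

```text
at [ 0.5314 -0.0385  0.1466] [-1.789e+02  1.000e-01  8.260e+01] w 0.0482 t 14.17
 0 [0.0005, 0.0029, 0.0093] [-0.2, 0.0, -0.1]
 1 [0.0004, 0.0028, 0.0093] [-0.2, 0.0, -0.1]
 2 [0.0004, 0.0028, 0.0093] [-0.2, 0.0, -0.1]
 3 [0.0004, 0.0028, 0.0093] [-0.2, 0.0, -0.1]
 4 [0.0004, 0.0027, 0.0093] [-0.2, 0.0, -0.1]
 5 [0.0, 0.0, 0.0153] [0.0, -0.0, 0.0]
 6 [0.0, 0.0, 0.0153] [0.0, -0.0, 0.0]
 7 [0.0, 0.0, 0.0153] [0.0, -0.0, 0.0]
```

>>> carry_out(
  plan=[
    {"grip": 0.6,"dp": [0.0004,0.003,0.011],"rotation": [-0.2,0,0]},
    {"grip": 0.6,"dp": [0.0004,0.003,0.013],"rotation": [-0.2,0,0]},
    {"grip": 0.6,"dp": [0.0004,0.003,0.013],"rotation": [-0.2,0,0]},
    {"grip": 0.6,"dp": [0.0004,0.003,0.013],"rotation": [-0.2,0,0]},
    {"grip": 0.6,"dp": [0,0.002,0.013],"rotation": [-0.2,0,0]},
    {"grip": 0.6,"dp": [0,0,0.012],"rotation": [0,0,0]},
    {"grip": 0.6,"dp": [0,0,0.008],"rotation": [0,0,0]},
    {"grip": 0.6,"dp": [0,0,0.004],"rotation": [0,0,0]},
  ],
)

```text
time_s: 14.83
tool_pos: [0.5472, -0.028, 0.0545]
tool_rot: [180.0, -0.2, 83.4]
force: [-0.2, -0.5, -1.4]
grip_width: 0.0482
```

>>> carry_out(
  plan=[
    {"grip": 0.6,"dp": [0,0,0],"rotation": [0,0,0]},
    {"grip": 0.6,"dp": [0,0,0],"rotation": [0,0,0]},
    {"grip": 0.6,"dp": [0,0,0],"rotation": [0,0,0]},
  ],
)

```text
time_s: 15.08
tool_pos: [0.5467, -0.0259, 0.0536]
tool_rot: [-179.9, -0.2, 83.6]
force: [0.7, -1.2, -1.2]
grip_width: 0.0481
```

>>> carry_out(
  plan=[
    {"grip": 0.6,"dp": [-0.003,-0.002,0.0005],"rotation": [0,0,0]},
    {"grip": 0.6,"dp": [-0.004,-0.002,0.001],"rotation": [0,0,0]},
    {"grip": 0.6,"dp": [-0.003,-0.002,0.001],"rotation": [0,0,0]},
    {"grip": 0.6,"dp": [0,0,0.001],"rotation": [0,0,0]},
    {"grip": 0.6,"dp": [0,0,0.001],"rotation": [0,0,0]},
    {"grip": 0.6,"dp": [0,0,0.001],"rotation": [0,0,0]},
    {"grip": 0.6,"dp": [0,0,0],"rotation": [0,0,0]},
  ],
)

```text
time_s: 15.67
tool_pos: [0.5408, -0.037, 0.0505]
tool_rot: [179.8, -0.2, 83.5]
force: [-0.6, 0.7, -1.7]
grip_width: 0.0477
```

>>> carry_out(
  plan=[
    {"grip": 0.6,"dp": [0,0,0.0015],"rotation": [0,0,0]},
    {"grip": 0.6,"dp": [0,0,0],"rotation": [0,0,0]},
  ],
)

```text
time_s: 15.83
tool_pos: [0.5408, -0.0369, 0.0489]
tool_rot: [179.8, -0.2, 83.5]
force: [-1.2, 0.3, -1.4]
grip_width: 0.0478
```

>>> carry_out(
  plan=[
    {"grip": 0.6,"dp": [0,0,0.0015],"rotation": [0,0,0]},
    {"grip": 0.6,"dp": [0,0,0],"rotation": [0,0,0]},
  ],
)

```text
time_s: 16.0
tool_pos: [0.5415, -0.0368, 0.0477]
tool_rot: [179.7, -0.3, 83.5]
force: [0.3, 0.2, -0.4]
grip_width: 0.0478
```

>>> carry_out(
  plan=[
    {"grip": 0.6,"dp": [0,0,0.001],"rotation": [0,0,0]},
    {"grip": 0.6,"dp": [0,0,0],"rotation": [0,0,0]},
    {"grip": 0.42,"dp": [0,0,0],"rotation": [0,0,0]},
    {"grip": 0.3,"dp": [0,0,0],"rotation": [0,0,0]},
    {"grip": 0.18,"dp": [0,0,0],"rotation": [0,0,0]},
    {"grip": 0.18,"dp": [0,0,0],"rotation": [0,0,0]},
    {"grip": 0.18,"dp": [0,0,-0.012],"rotation": [0,0,0]},
    {"grip": 0.18,"dp": [0,0,-0.03],"rotation": [0,0,0]},
  ],
)

```text
time_s: 16.67
tool_pos: [0.5375, -0.0366, 0.0856]
tool_rot: [-179.7, -0.1, 83.5]
force: [-0.5, -0.7, -0.2]
grip_width: 0.0696
```

>>> carry_out(
  plan=[
    {"grip": 0.18,"dp": [0,0,-0.04],"rotation": [0,0,0]},
    {"grip": 0.18,"dp": [0,0,-0.035],"rotation": [0,0,0]},
    {"grip": 0.18,"dp": [0,0,-0.02],"rotation": [0,0,0]},
  ],
)

```text
time_s: 16.92
tool_pos: [0.5366, -0.0373, 0.1863]
tool_rot: [-179.6, -0.1, 83.5]
force: [1.2, -0.6, -0.4]
grip_width: 0.0712
```

```bash
python3 - <<'E'
from h import *
im=env.read_camera('scene');np.save('s3.npy',im);save(cv2.resize(im[170:390,270:490],None,fx=2.7,fy=2.7),'s3.png')
plan([(.6405,.171,.16,-6.5)],[14])
E
```

```text
at [ 0.5389 -0.0375  0.1899] [-1.799e+02 -1.000e-01  8.350e+01] w 0.0713 t 16.97
 0 [0.0156, 0.0055, 0.0022] [-0.0, -0.0, 6.4]
 1 [0.0161, 0.0037, 0.0022] [-0.0, -0.0, 6.4]
 2 [0.0165, 0.0019, 0.0022] [-0.0, -0.0, 6.4]
 3 [0.0166, 0.0001, 0.0022] [-0.0, -0.0, 6.4]
 4 [0.0165, -0.0018, 0.0022] [-0.0, -0.0, 6.4]
 5 [0.0162, -0.0036, 0.0022] [-0.0, -0.0, 6.4]
 6 [0.0157, -0.0054, 0.0022] [-0.0, -0.0, 6.4]
 7 [0.0149, -0.0071, 0.0022] [-0.0, -0.0, 6.4]
 8 [0.0141, -0.0088, 0.0022] [-0.0, -0.0, 6.4]
 9 [0.013, -0.0103, 0.0022] [-0.0, -0.0, 6.4]
10 [0.0118, -0.0117, 0.0022] [-0.0, -0.0, 6.4]
11 [0.0104, -0.0129, 0.0022] [-0.0, -0.0, 6.4]
12 [0.0089, -0.014, 0.0021] [-0.0, -0.0, 6.4]
13 [0.0072, -0.0149, 0.0021] [-0.0, -0.0, 6.4]
```

View pics/s3.png

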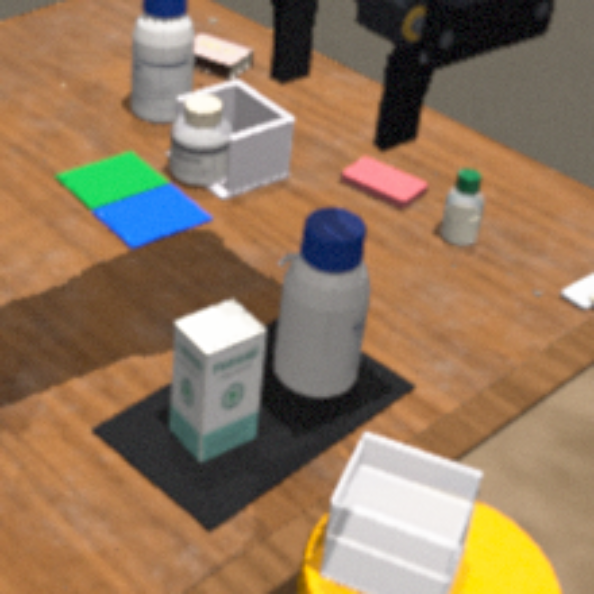

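Bottle and carton both stand upright on the mat, and the pads and jar are clear. Next, the jar.

>>> carry_out(
  plan=[
    {"grip": 0.33,"dp": [0.0156,0.0055,0.001],"rotation": [0,0,6.4]},
    {"grip": 0.33,"dp": [0.016,0.0037,0.001],"rotation": [0,0,6.4]},
    {"grip": 0.33,"dp": [0.0165,0.0019,0.001],"rotation": [0,0,6.4]},
    {"grip": 0.33,"dp": [0.0166,0,0.001],"rotation": [0,0,6.4]},
    {"grip": 0.33,"dp": [0.0165,-0.0018,0.001],"rotation": [0,0,6.4]},
    {"grip": 0.33,"dp": [0.0162,-0.0036,0.001],"rotation": [0,0,6.4]},
    {"grip": 0.33,"dp": [0.0157,-0.0054,0.001],"rotation": [0,0,6.4]},
    {"grip": 0.33,"dp": [0.015,-0.007,0.001],"rotation": [0,0,6.4]},
  ],
)

```text
time_s: 17.63
tool_pos: [0.6038, 0.0791, 0.1948]
tool_rot: [179.8, -0.8, 29.4]
force: [-0.3, -0.4, -0.8]
grip_width: 0.0581
```

>>> carry_out(
  plan=[
    {"grip": 0.33,"dp": [0.014,-0.0088,0.001],"rotation": [0,0,6.4]},
    {"grip": 0.33,"dp": [0.013,-0.0103,0.001],"rotation": [0,0,6.4]},
    {"grip": 0.33,"dp": [0.0118,-0.0117,0.001],"rotation": [0,0,6.4]},
    {"grip": 0.33,"dp": [0.0104,-0.013,0.001],"rotation": [0,0,6.4]},
    {"grip": 0.33,"dp": [0.009,-0.014,0],"rotation": [0,0,6]},
    {"grip": 0.33,"dp": [0,0,0],"rotation": [0,0,0]},
    {"grip": 0.33,"dp": [0,0,0],"rotation": [0,0,0]},
  ],
)

```text
time_s: 18.22
tool_pos: [0.6463, 0.1597, 0.1946]
tool_rot: [-179.6, -0.9, -3.7]
force: [0.7, -1.3, 0.9]
grip_width: 0.0586
```

```bash
python3 - <<'E'
from h import *
plan([(.6405,.171,.16,-6.5)],[4])
E
```

```text
at [0.6463 0.1597 0.1946] [-179.6   -0.9   -3.7] w 0.0586 t 18.22
 0 [-0.0018, -0.0027, 0.0086] [-0.1, -0.2, 0.7]
 1 [-0.0018, -0.0027, 0.0086] [-0.1, -0.2, 0.7]
 2 [-0.0018, -0.0027, 0.0086] [-0.1, -0.2, 0.7]
 3 [-0.0018, -0.0026, 0.0086] [-0.1, -0.2, 0.7]
```

>>> carry_out(
  plan=[
    {"grip": 0.33,"dp": [-0.0018,-0.0027,0.0156],"rotation": [-0.1,-0.2,0.7]},
    {"grip": 0.33,"dp": [-0.0018,-0.0027,0.0156],"rotation": [-0.1,-0.2,0.7]},
    {"grip": 0.33,"dp": [-0.0018,-0.0027,0.0156],"rotation": [-0.1,-0.2,0.7]},
    {"grip": 0.33,"dp": [-0.0018,-0.0027,0.0156],"rotation": [-0.1,-0.2,0.7]},
    {"grip": 0.33,"dp": [0,0,0.01],"rotation": [0,0,0]},
    {"grip": 0.33,"dp": [0,0,0],"rotation": [0,0,0]},
    {"grip": 0.33,"dp": [0,0,0],"rotation": [0,0,0]},
  ],
)

```text
time_s: 18.8
tool_pos: [0.6361, 0.1652, 0.1137]
tool_rot: [179.8, 0.3, -6.6]
force: [0.0, -0.1, 0.5]
grip_width: 0.058
```

```bash
python3 - <<'E'
from h import *
plan([(.6405,.171,.085,-6.5),(.6405,.171,.0,-6.5)],[3,6])
p=env.camera_params('wrist');im=env.read_camera('wrist');save(im,'w4.png');pt=env.camera_params('top');it=env.read_camera('top');np.save('top4.npy',it)
print([proj(p,q).round(0) for q in [(.6405,.171,.061)]])
E
```

```text
at [0.6361 0.1652 0.1137] [179.8   0.3  -6.6] w 0.058 t 18.8
 0 [0.0013, -0.0021, 0.0095] [0.1, 0.1, -0.0]
 1 [0.0013, -0.0021, 0.0095] [0.1, 0.1, -0.0]
 2 [0.0012, -0.0021, 0.0096] [0.1, 0.1, -0.0]
 3 [0.0, 0.0, 0.0142] [-0.0, -0.0, -0.0]
 4 [0.0, 0.0, 0.0142] [-0.0, -0.0, -0.0]
 5 [0.0, 0.0, 0.0142] [-0.0, -0.0, -0.0]
 6 [0.0, 0.0, 0.0142] [-0.0, -0.0, -0.0]
 7 [0.0, 0.0, 0.0142] [-0.0, -0.0, -0.0]
 8 [0.0, 0.0, 0.0142] [-0.0, -0.0, -0.0]
[array([328., 257.])]
```

View pics/w4.png

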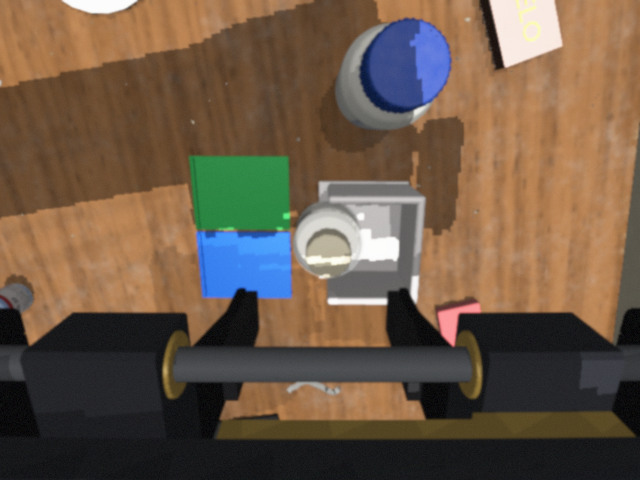

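The jar cap is at (328,254) against a predicted (328,257), so the estimate holds. Both pads are visible for measurement.

```bash
python3 - <<'E'
from meas import *
o=env.get_obs();p=env.camera_params('wrist');im=env.read_camera('wrist');print(o['tool_pos'])
hs=cv2.cvtColor(im,cv2.COLOR_RGB2HSV);print(hs[190,240],hs[265,245],hs[240,222])
pad(p,im,(50,100,60),(80,255,255),(180,145,300,240),'green w')
pad(p,im,(100,130,60),(112,255,255),(180,222,300,310),'blue w')
print('jar',onz(p,328,254,.061))
E
```

```text
[0.63670068 0.16529569 0.11452171]
[ 68 170 138] [108 190 243] [106 184 252]
green w [0.5829 0.2039] [0.0521 0.0682] yaw -6.73 origin [0.5908 0.203 ]
blue w [0.5767 0.1508] [0.0519 0.0676] yaw -6.58 origin [0.5847 0.1499]
jar [0.64142213 0.17245455 0.061     ]
```

>>> carry_out(
  plan=[
    {"grip": 0.33,"dp": [0.0013,-0.0021,0.007],"rotation": [0,0,0]},
    {"grip": 0.33,"dp": [0.0013,-0.0021,0.007],"rotation": [0,0,0]},
    {"grip": 0.33,"dp": [0.0012,-0.0021,0.007],"rotation": [0,0,0]},
    {"grip": 0.33,"dp": [0,0,0],"rotation": [0,0,0]},
    {"grip": 0.33,"dp": [0,0,0],"rotation": [0,0,0]},
  ],
)

```text
time_s: 19.37
tool_pos: [0.6446, 0.1723, 0.0953]
tool_rot: [-180.0, -0.2, -6.6]
force: [0.5, 0.4, -0.0]
grip_width: 0.0579
```

>>> carry_out(
  plan=[
    {"grip": 0.33,"dp": [-0.002,0,0.01],"rotation": [0,0,0]},
    {"grip": 0.33,"dp": [-0.0015,0,0.01],"rotation": [0,0,0]},
    {"grip": 0.33,"dp": [0,0,0.005],"rotation": [0,0,0]},
    {"grip": 0.33,"dp": [0,0,0],"rotation": [0,0,0]},
    {"grip": 0.33,"dp": [0,0,0],"rotation": [0,0,0]},
  ],
)

```text
time_s: 19.78
tool_pos: [0.6402, 0.1728, 0.0668]
tool_rot: [180.0, -0.1, -6.6]
force: [0.5, 0.2, 0.7]
grip_width: 0.0581
```

>>> carry_out(
  plan=[
    {"grip": 0.33,"dp": [0,0,0.01],"rotation": [0,0,0]},
    {"grip": 0.33,"dp": [-0.0005,0,0.01],"rotation": [0,0,0]},
    {"grip": 0.33,"dp": [-0.0005,0,0.005],"rotation": [0,0,0]},
    {"grip": 0.33,"dp": [0,0,0],"rotation": [0,0,0]},
  ],
)

```text
time_s: 20.12
tool_pos: [0.6394, 0.1728, 0.0395]
tool_rot: [180.0, -0.2, -6.6]
force: [-0.0, -0.4, -0.5]
grip_width: 0.0586
```

>>> carry_out(
  plan=[
    {"grip": 0.33,"dp": [-0.0005,0,0.01],"rotation": [0,0,0]},
    {"grip": 0.33,"dp": [-0.0005,0,0.01],"rotation": [0,0,0]},
    {"grip": 0.33,"dp": [0,0,0.004],"rotation": [0,0,0]},
    {"grip": 0.33,"dp": [0,0,0],"rotation": [0,0,0]},
    {"grip": 0.33,"dp": [0,0,0],"rotation": [0,0,0]},
  ],
)

```text
time_s: 20.53
tool_pos: [0.6379, 0.1727, 0.0119]
tool_rot: [179.9, -0.1, -6.6]
force: [0.1, 0.7, -0.7]
grip_width: 0.0582
```

>>> carry_out(
  plan=[
    {"grip": 0.33,"dp": [0.0015,0,0.002],"rotation": [0,0,0]},
    {"grip": 0.33,"dp": [0.001,0,0.001],"rotation": [0,0,0]},
    {"grip": 0.33,"dp": [0,0,0],"rotation": [0,0,0]},
    {"grip": 0.4,"dp": [0,0,0],"rotation": [0,0,0]},
    {"grip": 0.45,"dp": [0,0,0],"rotation": [0,0,0]},
    {"grip": 0.5,"dp": [0,0,0],"rotation": [0,0,0]},
    {"grip": 0.65,"dp": [0,0,0],"rotation": [0,0,0]},
    {"grip": 0.65,"dp": [0,0,0],"rotation": [0,0,0]},
  ],
  force=20,
)

```text
time_s: 21.2
tool_pos: [0.6417, 0.1727, 0.0102]
tool_rot: [-180.0, -0.2, -6.6]
force: [0.4, -0.9, -1.4]
grip_width: 0.0439
```

>>> carry_out(
  plan=[
    {"grip": 0.65,"dp": [0,0,0],"rotation": [0,0,0]},
    {"grip": 0.65,"dp": [0,0,0],"rotation": [0,0,0]},
  ],
)

```text
time_s: 21.37
tool_pos: [0.6417, 0.1726, 0.0101]
tool_rot: [-180.0, -0.2, -6.6]
force: [-0.1, -0.9, 0.1]
grip_width: 0.0438
```

>>> carry_out(
  plan=[
    {"grip": 0.65,"dp": [0,0,-0.008],"rotation": [0,0,0]},
    {"grip": 0.65,"dp": [0,0,-0.02],"rotation": [0,0,0]},
    {"grip": 0.65,"dp": [0,0,-0.025],"rotation": [0,0,0]},
    {"grip": 0.65,"dp": [0,0,-0.025],"rotation": [0,0,0]},
    {"grip": 0.65,"dp": [0,0,-0.025],"rotation": [0,0,0]},
    {"grip": 0.65,"dp": [0,0,-0.02],"rotation": [0,0,0]},
    {"grip": 0.65,"dp": [0,0,-0.015],"rotation": [0,0,0]},
    {"grip": 0.65,"dp": [0,0,0],"rotation": [0,0,0]},
  ],
)

```text
time_s: 22.03
tool_pos: [0.639, 0.1717, 0.1547]
tool_rot: [179.8, 0.1, -6.6]
force: [0.7, -0.1, -0.5]
grip_width: 0.0438
```

```bash
python3 - <<'E'
from h import *
plan([(.5225,.3665,.14,-6.6)],[10])
E
```

```text
at [0.639  0.1717 0.1547] [ 1.798e+02  1.000e-01 -6.600e+00] w 0.0438 t 22.03
 0 [-0.0138, -0.018, 0.0014] [0.0, 0.0, -0.0]
 1 [-0.0138, -0.018, 0.0014] [0.0, 0.0, -0.0]
 2 [-0.0138, -0.018, 0.0014] [0.0, 0.0, -0.0]
 3 [-0.0138, -0.018, 0.0014] [0.0, 0.0, -0.0]
 4 [-0.0138, -0.018, 0.0014] [0.0, 0.0, -0.0]
 5 [-0.0138, -0.018, 0.0015] [0.0, 0.0, -0.0]
 6 [-0.0138, -0.018, 0.0015] [0.0, 0.0, -0.0]
 7 [-0.0138, -0.018, 0.0015] [0.0, 0.0, -0.0]
 8 [-0.0138, -0.018, 0.0015] [0.0, 0.0, -0.0]
 9 [-0.0138, -0.018, 0.0015] [0.0, 0.0, -0.0]
```

>>> carry_out(
  plan=[
    {"grip": 0.65,"dp": [-0.01,-0.013,0],"rotation": [0,0,0]},
    {"grip": 0.65,"dp": [-0.0138,-0.018,0],"rotation": [0,0,0]},
    {"grip": 0.65,"dp": [-0.0138,-0.018,0.001],"rotation": [0,0,0]},
    {"grip": 0.65,"dp": [-0.0138,-0.018,0.001],"rotation": [0,0,0]},
    {"grip": 0.65,"dp": [-0.0138,-0.018,0.001],"rotation": [0,0,0]},
    {"grip": 0.65,"dp": [-0.0138,-0.018,0.001],"rotation": [0,0,0]},
    {"grip": 0.65,"dp": [-0.0138,-0.018,0.001],"rotation": [0,0,0]},
    {"grip": 0.65,"dp": [-0.0138,-0.018,0.001],"rotation": [0,0,0]},
  ],
)

```text
time_s: 22.7
tool_pos: [0.5492, 0.317, 0.1449]
tool_rot: [179.5, -0.1, -7.5]
force: [-0.4, -0.8, -0.9]
grip_width: 0.0442
```

>>> carry_out(
  plan=[
    {"grip": 0.65,"dp": [-0.012,-0.016,0.001],"rotation": [0,0,0]},
    {"grip": 0.65,"dp": [-0.006,-0.008,0.001],"rotation": [0,0,0]},
    {"grip": 0.65,"dp": [0,0,0],"rotation": [0,0,0]},
    {"grip": 0.65,"dp": [0,0,0],"rotation": [0,0,0]},
  ],
)

```text
time_s: 23.03
tool_pos: [0.5278, 0.3494, 0.1386]
tool_rot: [179.4, 0.3, -7.0]
force: [0.3, 0.1, -0.2]
grip_width: 0.0436
```

```bash
python3 - <<'E'
from h import *
plan([(.5225,.3665,.08,-6.6),(.5225,.3665,.025,-6.6)],[4,4])
E
```

```text
at [0.5278 0.3494 0.1386] [179.4   0.3  -7. ] w 0.0436 t 23.03
 0 [-0.0018, -0.0042, 0.0146] [0.2, 0.1, -0.1]
 1 [-0.0018, -0.0042, 0.0146] [0.2, 0.1, -0.1]
 2 [-0.0018, -0.0042, 0.0146] [0.2, 0.1, -0.1]
 3 [-0.0018, -0.0041, 0.0146] [0.2, 0.1, -0.1]
 4 [0.0, -0.0, 0.0138] [-0.0, -0.0, -0.0]
 5 [0.0, -0.0, 0.0138] [-0.0, -0.0, -0.0]
 6 [0.0, -0.0, 0.0138] [-0.0, -0.0, -0.0]
 7 [0.0, -0.0, 0.0138] [-0.0, -0.0, -0.0]
```

>>> carry_out(
  plan=[
    {"grip": 0.65,"dp": [-0.0018,-0.0042,0.0146],"rotation": [0.2,0.1,-0.1]},
    {"grip": 0.65,"dp": [-0.0018,-0.0042,0.0146],"rotation": [0.2,0.1,-0.1]},
    {"grip": 0.65,"dp": [-0.0018,-0.0042,0.0146],"rotation": [0.2,0.1,-0.1]},
    {"grip": 0.65,"dp": [-0.0018,-0.0042,0.0146],"rotation": [0.2,0.1,-0.1]},
    {"grip": 0.65,"dp": [0,0,0.013],"rotation": [0,0,0]},
    {"grip": 0.65,"dp": [0,0,0.01],"rotation": [0,0,0]},
    {"grip": 0.65,"dp": [0,0,0.006],"rotation": [0,0,0]},
    {"grip": 0.65,"dp": [0,0,0],"rotation": [0,0,0]},
  ],
)

```text
time_s: 23.7
tool_pos: [0.5322, 0.3536, 0.0478]
tool_rot: [179.9, -0.5, -7.5]
force: [0.2, 0.2, -0.4]
grip_width: 0.044
```

>>> carry_out(
  plan=[
    {"grip": 0.65,"dp": [0,0,0],"rotation": [0,0,0]},
    {"grip": 0.65,"dp": [0,0,0],"rotation": [0,0,0]},
  ],
)

```text
time_s: 23.87
tool_pos: [0.5332, 0.3521, 0.0479]
tool_rot: [179.9, -0.6, -7.6]
force: [0.2, 0.2, -0.8]
grip_width: 0.0439
```

```bash
python3 - <<'E'
from meas import *
p=env.camera_params('wrist');im=env.read_camera('wrist');save(im,'w5.png');np.save('w5.npy',im);pickle.dump(p,open('w5.pkl','wb'))
plan([(.5225,.3665,.025,-6.6)],[4])
E
```

```text
at [0.5335 0.3522 0.0482] [179.9  -0.6  -7.6] w 0.0436 t 23.92
 0 [-0.0033, -0.0032, 0.0058] [0.0, -0.1, -0.3]
 1 [-0.0032, -0.0032, 0.0058] [0.0, -0.1, -0.3]
 2 [-0.0032, -0.0032, 0.0058] [0.0, -0.1, -0.3]
 3 [-0.0032, -0.0032, 0.0058] [0.0, -0.1, -0.3]
```

View pics/w5.png

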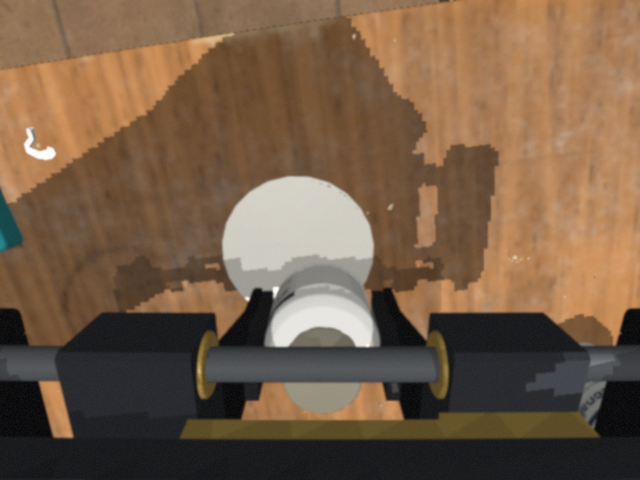

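Plate: left edge at 222, right at 374, top at 176 px, jar still high in front of it.

```bash
python3 - <<'E'
from meas import *
from scipy.optimize import least_squares
p=pickle.load(open('w5.pkl','rb'));im=np.load('w5.npy')
m=mask(im,(0,0,120),(180,60,255),(200,165,390,262))
c=big(m)[:,0,:]; c=c[(c[:,1]<255)]
P=np.array([onz(p,*q,.005)[:2] for q in c])
f=lambda s:np.hypot(P[:,0]-s[0],P[:,1]-s[1])-.042
r=least_squares(f,[.5225,.366],loss='soft_l1',f_scale=.001); print(r.x,np.abs(r.fun).mean(),len(c))
E
```

```text
[0.52257535 0.36610554] 0.0002009744425849226 223
```

>>> carry_out(
  plan=[
    {"grip": 0.65,"dp": [-0.0033,-0.0032,0.002],"rotation": [0,-0.1,-0.3]},
    {"grip": 0.65,"dp": [-0.0033,-0.0032,0.002],"rotation": [0,-0.1,-0.3]},
    {"grip": 0.65,"dp": [-0.0033,-0.0032,0.002],"rotation": [0,-0.1,-0.3]},
    {"grip": 0.65,"dp": [-0.0033,-0.0032,0.002],"rotation": [0,-0.1,-0.3]},
    {"grip": 0.65,"dp": [0,0,0],"rotation": [0,0,0]},
    {"grip": 0.65,"dp": [0,0,0],"rotation": [0,0,0]},
    {"grip": 0.65,"dp": [0,0,0],"rotation": [0,0,0]},
  ],
)

```text
time_s: 24.5
tool_pos: [0.5213, 0.3709, 0.042]
tool_rot: [-179.8, -0.3, -6.1]
force: [-0.3, -0.3, -1.7]
grip_width: 0.044
```

>>> carry_out(
  plan=[
    {"grip": 0.65,"dp": [0.001,0.0013,0.005],"rotation": [0,0,0]},
    {"grip": 0.65,"dp": [0.0005,0.0013,0.008],"rotation": [0,0,0]},
    {"grip": 0.65,"dp": [0,0.0013,0.005],"rotation": [0,0,0]},
    {"grip": 0.65,"dp": [0,0,0],"rotation": [0,0,0]},
    {"grip": 0.65,"dp": [0,0,0],"rotation": [0,0,0]},
  ],
)

```text
time_s: 24.92
tool_pos: [0.5229, 0.3655, 0.0218]
tool_rot: [-179.9, -0.3, -6.2]
force: [-0.6, 0.1, -1.0]
grip_width: 0.0439
```

>>> carry_out(
  plan=[
    {"grip": 0.65,"dp": [0,-0.001,0.003],"rotation": [0,0,0]},
    {"grip": 0.65,"dp": [0,-0.0005,0.0025],"rotation": [0,0,0]},
    {"grip": 0.65,"dp": [0,0,0],"rotation": [0,0,0]},
    {"grip": 0.65,"dp": [0,0,0],"rotation": [0,0,0]},
  ],
)

```text
time_s: 25.25
tool_pos: [0.5232, 0.3666, 0.0154]
tool_rot: [-179.9, -0.3, -6.2]
force: [-0.2, -0.2, -1.0]
grip_width: 0.0435
```

>>> carry_out(
  plan=[
    {"grip": 0.65,"dp": [0,0,0.002],"rotation": [0,0,0]},
    {"grip": 0.65,"dp": [0,0,0],"rotation": [0,0,0]},
  ],
)

```text
time_s: 25.42
tool_pos: [0.5234, 0.3669, 0.0134]
tool_rot: [-179.9, -0.3, -6.2]
force: [0.4, -0.5, -0.4]
grip_width: 0.0439
```

>>> carry_out(
  plan=[
    {"grip": 0.65,"dp": [0,0,0.0015],"rotation": [0,0,0]},
    {"grip": 0.65,"dp": [0,0,0],"rotation": [0,0,0]},
  ],
)

```text
time_s: 25.58
tool_pos: [0.5238, 0.3673, 0.0123]
tool_rot: [-179.9, -0.3, -6.2]
force: [0.2, -0.0, -0.6]
grip_width: 0.0437
```

>>> carry_out(
  plan=[
    {"grip": 0.65,"dp": [-0.001,0.0003,0.0008],"rotation": [0,0,0]},
    {"grip": 0.65,"dp": [0,0,0],"rotation": [0,0,0]},
    {"grip": 0.45,"dp": [0,0,0],"rotation": [0,0,0]},
    {"grip": 0.35,"dp": [0,0,0],"rotation": [0,0,0]},
    {"grip": 0.3,"dp": [0,0,0],"rotation": [0,0,0]},
    {"grip": 0.3,"dp": [0,0,0],"rotation": [0,0,0]},
    {"grip": 0.3,"dp": [0,0,-0.01],"rotation": [0,0,0]},
    {"grip": 0.3,"dp": [0,0,-0.025],"rotation": [0,0,0]},
  ],
)

```text
time_s: 26.25
tool_pos: [0.5197, 0.3651, 0.0435]
tool_rot: [179.8, -0.0, -6.2]
force: [-0.7, 0.0, -0.7]
grip_width: 0.0603
```

>>> carry_out(
  plan=[
    {"grip": 0.3,"dp": [0,0,-0.035],"rotation": [0,0,0]},
    {"grip": 0.3,"dp": [0,0,-0.035],"rotation": [0,0,0]},
    {"grip": 0.3,"dp": [0,0,-0.035],"rotation": [0,0,0]},
    {"grip": 0.3,"dp": [0,0,-0.02],"rotation": [0,0,0]},
    {"grip": 0.3,"dp": [0,0,0],"rotation": [0,0,0]},
  ],
)

```text
time_s: 26.67
tool_pos: [0.5206, 0.3656, 0.1811]
tool_rot: [-180.0, -0.2, -6.3]
force: [0.5, -0.3, 0.2]
grip_width: 0.0611
```

```bash
python3 - <<'E'
from meas import *
p=env.camera_params('wrist');im=env.read_camera('wrist');save(im,'w6.png');np.save('w6.npy',im);pickle.dump(p,open('w6.pkl','wb'))
plan([(.541,-.037,.2,83.5)],[16])
E
```

```text
at [0.5204 0.3653 0.1797] [180.   -0.2  -6.3] w 0.0611 t 26.72
 0 [0.004, 0.0249, -0.0012] [0.0, -0.0, -5.6]
 1 [0.0016, 0.0251, -0.0012] [0.0, -0.0, -5.6]
 2 [-0.0009, 0.0252, -0.0012] [0.0, -0.0, -5.6]
 3 [-0.0033, 0.025, -0.0013] [0.0, -0.0, -5.6]
 4 [-0.0058, 0.0245, -0.0013] [0.0, -0.0, -5.6]
 5 [-0.0081, 0.0238, -0.0013] [0.0, -0.0, -5.6]
 6 [-0.0104, 0.0229, -0.0013] [0.0, -0.0, -5.6]
 7 [-0.0126, 0.0218, -0.0013] [0.0, -0.0, -5.6]
 8 [-0.0147, 0.0205, -0.0013] [0.0, -0.0, -5.6]
 9 [-0.0166, 0.0189, -0.0013] [0.0, -0.0, -5.6]
10 [-0.0184, 0.0172, -0.0013] [0.0, -0.0, -5.6]
11 [-0.02, 0.0153, -0.0013] [0.0, -0.0, -5.6]
12 [-0.0214, 0.0133, -0.0013] [0.0, -0.0, -5.6]
13 [-0.0226, 0.0111, -0.0013] [0.0, -0.0, -5.6]
14 [-0.0236, 0.0089, -0.0013] [0.0, -0.0, -5.6]
15 [-0.0243, 0.0065, -0.0013] [0.0, -0.0, -5.6]
```

View pics/w6.png

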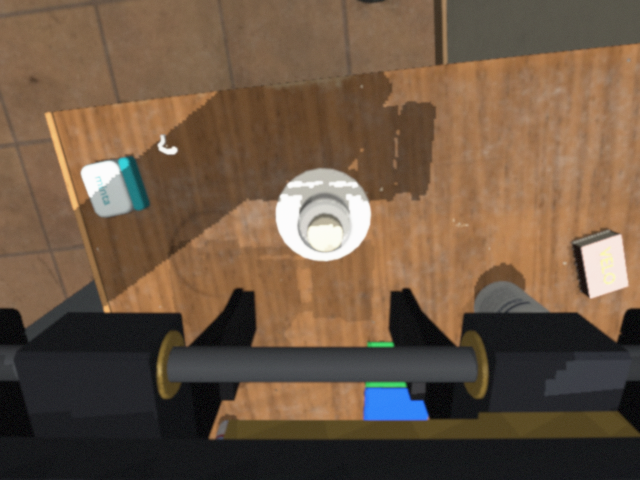

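The jar stands on the plate, with the cap at (324,232) and the plate centred about (323,214).

```bash
python3 - <<'E'
from meas import *
p=pickle.load(open('w6.pkl','rb'));im=np.load('w6.npy')
hs=cv2.cvtColor(im,cv2.COLOR_RGB2HSV);print(hs[234,324],hs[232,350],hs[250,324])
circ(p,im,(0,0,120),(180,60,255),(260,155,385,270),.005,'plate+jar')
circ(p,im,(18,20,100),(35,120,255),(300,210,345,255),.063,'jar cap'); print(onz(p,324,232.5,.063))
E
```

```text
[ 30   8 252] [ 45   2 231] [ 24  26 239]
plate+jar [0.5226 0.3664] [0.0835 0.0838] [0.5226 0.3663]
jar cap [0.5242 0.3683] [0.0247 0.0257] [0.5243 0.3691]
[0.52340044 0.36762973 0.063     ]
```

>>> carry_out(
  plan=[
    {"grip": 0.3,"dp": [0.004,0.02,-0.002],"rotation": [0,0,-5.6]},
    {"grip": 0.3,"dp": [0.0016,0.025,-0.002],"rotation": [0,0,-5.6]},
    {"grip": 0.3,"dp": [-0.001,0.025,-0.002],"rotation": [0,0,-5.6]},
    {"grip": 0.3,"dp": [-0.0033,0.025,-0.002],"rotation": [0,0,-5.6]},
    {"grip": 0.3,"dp": [-0.0058,0.0245,-0.002],"rotation": [0,0,-5.6]},
    {"grip": 0.3,"dp": [-0.008,0.0238,-0.001],"rotation": [0,0,-5.6]},
    {"grip": 0.3,"dp": [-0.0104,0.023,-0.001],"rotation": [0,0,-5.6]},
    {"grip": 0.3,"dp": [-0.0126,0.0218,-0.001],"rotation": [0,0,-5.6]},
  ],
)

```text
time_s: 27.38
tool_pos: [0.527, 0.1685, 0.1846]
tool_rot: [-179.8, 0.6, 41.4]
force: [-0.2, 0.4, 0.7]
grip_width: 0.0607
```

>>> carry_out(
  plan=[
    {"grip": 0.15,"dp": [-0.0147,0.0205,-0.001],"rotation": [0,0,-5.6]},
    {"grip": 0.15,"dp": [-0.0166,0.019,-0.001],"rotation": [0,0,-5.6]},
    {"grip": 0.15,"dp": [-0.0184,0.0172,-0.001],"rotation": [0,0,-5.6]},
    {"grip": 0.15,"dp": [-0.02,0.0153,-0.001],"rotation": [0,0,-5.6]},
    {"grip": 0.15,"dp": [-0.0214,0.0133,-0.001],"rotation": [0,0,-5.6]},
    {"grip": 0.15,"dp": [-0.0226,0.011,-0.001],"rotation": [0,0,-5.6]},
    {"grip": 0.15,"dp": [-0.02,0.0085,-0.001],"rotation": [0,0,-4]},
    {"grip": 0.15,"dp": [-0.008,0.003,0],"rotation": [0,0,0]},
  ],
)

```text
time_s: 28.05
tool_pos: [0.5414, -0.0267, 0.1828]
tool_rot: [-178.6, 0.8, 80.9]
force: [0.4, 0.4, -0.4]
grip_width: 0.0742
```

>>> carry_out(
  plan=[
    {"grip": 0.15,"dp": [0,0,0],"rotation": [0,0,0]},
    {"grip": 0.15,"dp": [0,0,0],"rotation": [0,0,0]},
    {"grip": 0.15,"dp": [0,0,0],"rotation": [0,0,0]},
  ],
)

```text
time_s: 28.3
tool_pos: [0.5391, -0.0297, 0.1799]
tool_rot: [-178.3, 0.9, 80.6]
force: [-0.0, 0.7, 0.7]
grip_width: 0.0741
```

```bash
python3 - <<'E'
from h import *
plan([(.541,-.0368,.16,83.5)],[4])
E
```

```text
at [ 0.5391 -0.0297  0.1799] [-178.3    0.9   80.6] w 0.0741 t 28.3
 0 [-0.0016, 0.0009, 0.005] [-0.4, 0.2, -0.7]
 1 [-0.0016, 0.0008, 0.005] [-0.4, 0.2, -0.7]
 2 [-0.0016, 0.0008, 0.005] [-0.4, 0.2, -0.7]
 3 [-0.0017, 0.0007, 0.005] [-0.4, 0.2, -0.7]
```

The jar is within about 2 mm of the plate's centre. Now the bottle.

>>> carry_out(
  plan=[
    {"grip": 0.15,"dp": [-0.0016,0.0009,0.006],"rotation": [-0.4,0.2,-0.7]},
    {"grip": 0.15,"dp": [-0.0016,0.0008,0.006],"rotation": [-0.4,0.2,-0.7]},
    {"grip": 0.15,"dp": [-0.0016,0.0008,0.006],"rotation": [-0.4,0.2,-0.7]},
    {"grip": 0.15,"dp": [-0.0017,0.0008,0.006],"rotation": [-0.4,0.2,-0.7]},
    {"grip": 0.15,"dp": [0,0,0],"rotation": [0,0,0]},
    {"grip": 0.15,"dp": [0,0,0],"rotation": [0,0,0]},
    {"grip": 0.15,"dp": [0,0,0],"rotation": [0,0,0]},
  ],
)

```text
time_s: 28.88
tool_pos: [0.5394, -0.0319, 0.151]
tool_rot: [-179.8, -0.1, 84.1]
force: [0.4, 0.2, 0.2]
grip_width: 0.074
```

```bash
python3 - <<'E'
from h import *
plan([(.541,-.0368,.055,83.5)],[7])
E
```

```text
at [ 0.5394 -0.0319  0.151 ] [-1.798e+02 -1.000e-01  8.410e+01] w 0.074 t 28.88
 0 [-0.0007, 0.0003, 0.0137] [-0.0, -0.0, 0.1]
 1 [-0.0007, 0.0003, 0.0137] [-0.0, -0.0, 0.1]
 2 [-0.0007, 0.0003, 0.0137] [-0.0, -0.0, 0.1]
 3 [-0.0007, 0.0003, 0.0137] [-0.0, -0.0, 0.1]
 4 [-0.0007, 0.0003, 0.0137] [-0.0, -0.0, 0.1]
 5 [-0.0007, 0.0003, 0.0137] [-0.0, -0.0, 0.1]
 6 [-0.0007, 0.0003, 0.0137] [-0.0, -0.0, 0.1]
```

>>> carry_out(
  plan=[
    {"grip": 0.15,"dp": [-0.002,0,0.008],"rotation": [0,0,0]},
    {"grip": 0.15,"dp": [-0.0015,0,0.0137],"rotation": [0,0,0]},
    {"grip": 0.15,"dp": [-0.001,0,0.0137],"rotation": [0,0,0]},
    {"grip": 0.15,"dp": [0,-0.0005,0.0137],"rotation": [0,0,0]},
    {"grip": 0.15,"dp": [0,-0.0005,0.0137],"rotation": [0,0,0]},
    {"grip": 0.15,"dp": [0,0,0.0137],"rotation": [0,0,0]},
    {"grip": 0.15,"dp": [0,0,0.008],"rotation": [0,0,0]},
    {"grip": 0.15,"dp": [0,0,0],"rotation": [0,0,0]},
  ],
)

```text
time_s: 29.55
tool_pos: [0.5402, -0.0367, 0.0628]
tool_rot: [179.8, -0.1, 84.1]
force: [-0.2, -0.1, -0.2]
grip_width: 0.074
```

>>> carry_out(
  plan=[
    {"grip": 0.15,"dp": [0,0,0],"rotation": [0,0,0]},
    {"grip": 0.15,"dp": [0,0,0],"rotation": [0,0,0]},
  ],
)

```text
time_s: 29.72
tool_pos: [0.5402, -0.0369, 0.0628]
tool_rot: [179.9, -0.1, 84.1]
force: [-0.6, -0.0, 0.0]
grip_width: 0.0736
```

>>> carry_out(
  plan=[
    {"grip": 0.15,"dp": [0,0,0.005],"rotation": [0,0,0]},
    {"grip": 0.15,"dp": [0,0,0.005],"rotation": [0,0,0]},
    {"grip": 0.15,"dp": [0,0,0.004],"rotation": [0,0,0]},
    {"grip": 0.15,"dp": [0,0,0],"rotation": [0,0,0]},
    {"grip": 0.15,"dp": [0,0,0],"rotation": [0,0,0]},
  ],
)

```text
time_s: 30.13
tool_pos: [0.5425, -0.0367, 0.05]
tool_rot: [179.6, -0.2, 84.1]
force: [0.0, -0.3, 0.3]
grip_width: 0.0743
```

>>> carry_out(
  plan=[
    {"grip": 0.15,"dp": [0,-0.001,0.002],"rotation": [0,0,0]},
    {"grip": 0.15,"dp": [0,0,0],"rotation": [0,0,0]},
    {"grip": 0.3,"dp": [0,0,0],"rotation": [0,0,0]},
    {"grip": 0.38,"dp": [0,0,0],"rotation": [0,0,0]},
    {"grip": 0.45,"dp": [0,0,0],"rotation": [0,0,0]},
    {"grip": 0.6,"dp": [0,0,0],"rotation": [0,0,0]},
    {"grip": 0.6,"dp": [0,0,0],"rotation": [0,0,0]},
    {"grip": 0.6,"dp": [0,0,0],"rotation": [0,0,0]},
  ],
  force=20,
)

```text
time_s: 30.8
tool_pos: [0.5418, -0.0367, 0.0483]
tool_rot: [179.5, -0.2, 84.1]
force: [0.7, -0.7, -0.9]
grip_width: 0.048
```

>>> carry_out(
  plan=[
    {"grip": 0.6,"dp": [0,0,0],"rotation": [0,0,0]},
  ],
)

```text
time_s: 30.88
tool_pos: [0.5419, -0.0367, 0.0483]
tool_rot: [179.5, -0.2, 84.1]
force: [0.4, 0.2, 0.1]
grip_width: 0.048
```

>>> carry_out(
  plan=[
    {"grip": 0.6,"dp": [0,0,-0.008],"rotation": [0,0,0]},
    {"grip": 0.6,"dp": [0,0,-0.02],"rotation": [0,0,0]},
    {"grip": 0.6,"dp": [0,0,-0.025],"rotation": [0,0,0]},
    {"grip": 0.6,"dp": [0,0,-0.025],"rotation": [0,0,0]},
    {"grip": 0.6,"dp": [0,0,-0.02],"rotation": [0,0,0]},
    {"grip": 0.6,"dp": [0,0,-0.01],"rotation": [0,0,0]},
    {"grip": 0.6,"dp": [0,0,0],"rotation": [0,0,0]},
  ],
)

```text
time_s: 31.47
tool_pos: [0.538, -0.0373, 0.1607]
tool_rot: [179.9, -0.1, 84.1]
force: [0.3, 0.3, -0.9]
grip_width: 0.0484
```

```bash
python3 - <<'E'
from h import *
plan([(.5835,.149,.14,83)],[9])
E
```

```text
at [ 0.538  -0.0373  0.1607] [ 1.799e+02 -1.000e-01  8.410e+01] w 0.0484 t 31.47
 0 [0.0211, 0.0029, 0.0023] [0.0, -0.0, 0.1]
 1 [0.0211, 0.0028, 0.0023] [0.0, -0.0, 0.1]
 2 [0.0211, 0.0028, 0.0023] [0.0, -0.0, 0.1]
 3 [0.0211, 0.0027, 0.0023] [0.0, -0.0, 0.1]
 4 [0.0211, 0.0027, 0.0023] [0.0, -0.0, 0.1]
 5 [0.0211, 0.0027, 0.0023] [0.0, -0.0, 0.1]
 6 [0.0211, 0.0026, 0.0023] [0.0, -0.0, 0.1]
 7 [0.0211, 0.0026, 0.0023] [0.0, -0.0, 0.1]
 8 [0.0212, 0.0025, 0.0023] [0.0, -0.0, 0.1]
```

>>> carry_out(
  plan=[
    {"grip": 0.6,"dp": [0.015,0.0028,0.001],"rotation": [0,0,0.1]},
    {"grip": 0.6,"dp": [0.022,0.0028,0.002],"rotation": [0,0,0.1]},
    {"grip": 0.6,"dp": [0.022,0.0028,0.002],"rotation": [0,0,0.1]},
    {"grip": 0.6,"dp": [0.022,0.0028,0.002],"rotation": [0,0,0.1]},
    {"grip": 0.6,"dp": [0.022,0.0028,0.002],"rotation": [0,0,0.1]},
    {"grip": 0.6,"dp": [0.022,0.0028,0.002],"rotation": [0,0,0.1]},
    {"grip": 0.6,"dp": [0.021,0.0028,0.002],"rotation": [0,0,0.1]},
    {"grip": 0.6,"dp": [0.016,0.0026,0.002],"rotation": [0,0,0.1]},
  ],
)

```text
time_s: 32.13
tool_pos: [0.576, 0.1202, 0.1385]
tool_rot: [-179.7, 0.2, 82.5]
force: [0.2, -0.3, -1.0]
grip_width: 0.0483
```

>>> carry_out(
  plan=[
    {"grip": 0.6,"dp": [0.01,0.0012,0],"rotation": [0,0,0]},
    {"grip": 0.6,"dp": [0,0,0],"rotation": [0,0,0]},
    {"grip": 0.6,"dp": [0,0,0],"rotation": [0,0,0]},
    {"grip": 0.6,"dp": [0,0,0],"rotation": [0,0,0]},
  ],
)

```text
time_s: 32.47
tool_pos: [0.5767, 0.1335, 0.1344]
tool_rot: [-179.4, 0.4, 82.8]
force: [1.3, 0.1, -1.5]
grip_width: 0.048
```

```bash
python3 - <<'E'
from h import *
plan([(.5835,.149,.065,83)],[6])
E
```

```text
at [0.5767 0.1335 0.1344] [-179.4    0.4   82.8] w 0.048 t 32.47
 0 [0.0028, 0.0009, 0.0115] [-0.1, 0.1, -0.0]
 1 [0.0028, 0.0009, 0.0115] [-0.1, 0.1, -0.0]
 2 [0.0027, 0.0009, 0.0115] [-0.1, 0.1, -0.0]
 3 [0.0027, 0.0009, 0.0115] [-0.1, 0.1, -0.0]
 4 [0.0027, 0.0008, 0.0116] [-0.1, 0.1, -0.0]
 5 [0.0027, 0.0008, 0.0116] [-0.1, 0.1, -0.0]
```

>>> carry_out(
  plan=[
    {"grip": 0.6,"dp": [0.0028,0.0006,0.0115],"rotation": [-0.1,0.1,0]},
    {"grip": 0.6,"dp": [0.0028,0.0006,0.0115],"rotation": [-0.1,0.1,0]},
    {"grip": 0.6,"dp": [0.0028,0.0006,0.0115],"rotation": [-0.1,0.1,0]},
    {"grip": 0.6,"dp": [0.0028,0.0006,0.0115],"rotation": [-0.1,0.1,0]},
    {"grip": 0.6,"dp": [0.0025,0.0006,0.0115],"rotation": [-0.1,0.1,0]},
    {"grip": 0.6,"dp": [0.001,0,0.008],"rotation": [0,0,0]},
    {"grip": 0.6,"dp": [0,0,0],"rotation": [0,0,0]},
    {"grip": 0.6,"dp": [0,0,0],"rotation": [0,0,0]},
  ],
)

```text
time_s: 33.13
tool_pos: [0.5805, 0.1393, 0.0614]
tool_rot: [-179.9, -0.0, 82.1]
force: [0.1, 0.7, -0.3]
grip_width: 0.0478
```

>>> carry_out(
  plan=[
    {"grip": 0.6,"dp": [0,0,0],"rotation": [0,0,0]},
    {"grip": 0.6,"dp": [0,0,0],"rotation": [0,0,0]},
  ],
)

```text
time_s: 33.3
tool_pos: [0.5806, 0.1384, 0.0615]
tool_rot: [-179.9, 0.0, 82.1]
force: [-0.7, -0.3, -1.3]
grip_width: 0.0478
```

>>> carry_out(
  plan=[
    {"grip": 0.6,"dp": [0.003,0.0005,0.001],"rotation": [0,0,-0.2]},
    {"grip": 0.6,"dp": [0.003,0.0005,0.001],"rotation": [0,0,-0.2]},
    {"grip": 0.6,"dp": [0.003,0.0005,0.001],"rotation": [0,0,-0.2]},
    {"grip": 0.6,"dp": [0.002,0,0.001],"rotation": [0,0,-0.2]},
    {"grip": 0.6,"dp": [0,0,0.001],"rotation": [0,0,0]},
    {"grip": 0.6,"dp": [0,0,0],"rotation": [0,0,0]},
    {"grip": 0.6,"dp": [0,0,0],"rotation": [0,0,0]},
  ],
)

```text
time_s: 33.88
tool_pos: [0.5858, 0.1513, 0.0587]
tool_rot: [179.9, -0.1, 83.0]
force: [0.3, 0.4, -1.3]
grip_width: 0.0481
```

>>> carry_out(
  plan=[
    {"grip": 0.6,"dp": [-0.001,-0.0012,0.003],"rotation": [0,0,0]},
    {"grip": 0.6,"dp": [-0.001,-0.001,0.003],"rotation": [0,0,0]},
    {"grip": 0.6,"dp": [0,-0.0005,0.002],"rotation": [0,0,0]},
    {"grip": 0.6,"dp": [0,0,0],"rotation": [0,0,0]},
    {"grip": 0.6,"dp": [0,0,0],"rotation": [0,0,0]},
  ],
)

```text
time_s: 34.3
tool_pos: [0.5822, 0.1489, 0.0495]
tool_rot: [179.9, -0.1, 83.0]
force: [0.2, -0.1, -1.3]
grip_width: 0.0477
```

>>> carry_out(
  plan=[
    {"grip": 0.6,"dp": [0,0.0006,0.001],"rotation": [0,0,0]},
    {"grip": 0.6,"dp": [0,0.0004,0.0007],"rotation": [0,0,0]},
    {"grip": 0.6,"dp": [0,0,0],"rotation": [0,0,0]},
    {"grip": 0.6,"dp": [0,0,0],"rotation": [0,0,0]},
  ],
)

```text
time_s: 34.63
tool_pos: [0.5834, 0.1486, 0.0476]
tool_rot: [179.9, -0.1, 83.0]
force: [0.1, -0.0, -1.3]
grip_width: 0.0476
```

>>> carry_out(
  plan=[
    {"grip": 0.6,"dp": [0,0,0.001],"rotation": [0,0,0]},
    {"grip": 0.6,"dp": [0,0,0],"rotation": [0,0,0]},
  ],
)

```text
time_s: 34.8
tool_pos: [0.584, 0.1486, 0.0476]
tool_rot: [179.9, -0.1, 83.0]
force: [-0.6, -1.4, -1.5]
grip_width: 0.0479
```

>>> carry_out(
  plan=[
    {"grip": 0.6,"dp": [0,0,0.001],"rotation": [0,0,0]},
    {"grip": 0.6,"dp": [0,0,0],"rotation": [0,0,0]},
  ],
)

```text
time_s: 34.97
tool_pos: [0.5846, 0.1487, 0.0475]
tool_rot: [179.8, -0.2, 83.0]
force: [-0.1, 0.5, -2.0]
grip_width: 0.0482
```

>>> carry_out(
  plan=[
    {"grip": 0.6,"dp": [0,-0.001,0.0015],"rotation": [0,0,0]},
    {"grip": 0.6,"dp": [0,0,0],"rotation": [0,0,0]},
    {"grip": 0.6,"dp": [0,0,0],"rotation": [0,0,0]},
  ],
)

```text
time_s: 35.22
tool_pos: [0.5852, 0.1487, 0.0475]
tool_rot: [179.6, -0.2, 82.9]
force: [0.1, 0.3, -1.3]
grip_width: 0.0479
```

>>> carry_out(
  plan=[
    {"grip": 0.6,"dp": [0,-0.0005,-0.002],"rotation": [0.2,0.1,0]},
    {"grip": 0.6,"dp": [0,-0.001,-0.001],"rotation": [0.2,0.1,0]},
    {"grip": 0.6,"dp": [0,-0.001,0],"rotation": [0,0,0]},
    {"grip": 0.6,"dp": [0,0,0],"rotation": [0,0,0]},
    {"grip": 0.6,"dp": [0,0,0],"rotation": [0,0,0]},
  ],
)

```text
time_s: 35.63
tool_pos: [0.5812, 0.1491, 0.0491]
tool_rot: [-179.8, -0.4, 82.9]
force: [0.0, 0.1, -1.3]
grip_width: 0.0481
```

>>> carry_out(
  plan=[
    {"grip": 0.6,"dp": [0,0.0006,0.001],"rotation": [-0.1,0.2,0]},
    {"grip": 0.6,"dp": [0,0.0003,0.0008],"rotation": [0,0,0]},
    {"grip": 0.6,"dp": [0,0,0],"rotation": [0,0,0]},
  ],
)

```text
time_s: 35.88
tool_pos: [0.582, 0.1491, 0.0475]
tool_rot: [-179.9, -0.6, 83.0]
force: [-0.9, -0.0, -0.3]
grip_width: 0.048
```

>>> carry_out(
  plan=[
    {"grip": 0.6,"dp": [0,0.0006,0.0006],"rotation": [0,0.3,0]},
    {"grip": 0.6,"dp": [0,0,0],"rotation": [0,0,0]},
  ],
)

```text
time_s: 36.05
tool_pos: [0.5827, 0.1486, 0.0476]
tool_rot: [-179.9, -0.9, 83.0]
force: [0.5, 0.2, -1.5]
grip_width: 0.0485
```

>>> carry_out(
  plan=[
    {"grip": 0.42,"dp": [0,0,0],"rotation": [0,0,0]},
    {"grip": 0.3,"dp": [0,0,0],"rotation": [0,0,0]},
    {"grip": 0.18,"dp": [0,0,0],"rotation": [0,0,0]},
    {"grip": 0.18,"dp": [0,0,0],"rotation": [0,0,0]},
    {"grip": 0.18,"dp": [0,0,-0.012],"rotation": [0,0,0]},
    {"grip": 0.18,"dp": [0,0,-0.03],"rotation": [0,0,0]},
    {"grip": 0.18,"dp": [0,0,-0.04],"rotation": [0,0,0]},
    {"grip": 0.18,"dp": [0,0,-0.035],"rotation": [0,0,0]},
  ],
)

```text
time_s: 36.72
tool_pos: [0.5771, 0.1455, 0.1608]
tool_rot: [-179.1, -0.5, 82.9]
force: [0.8, 0.8, 1.0]
grip_width: 0.0712
```

>>> carry_out(
  plan=[
    {"grip": 0.3,"dp": [0,0,-0.025],"rotation": [0,0,0]},
    {"grip": 0.4,"dp": [0,0,-0.015],"rotation": [0,0,0]},
    {"grip": 0.4,"dp": [0,0,0],"rotation": [0,0,0]},
  ],
)

```text
time_s: 36.97
tool_pos: [0.582, 0.1456, 0.2147]
tool_rot: [-179.9, -0.9, 82.9]
force: [0.9, -0.0, -1.1]
grip_width: 0.0582
```

```bash
python3 - <<'E'
from h import *
plan([(.462,-.037,.18,82.8)],[9])
E
```

```text
at [0.582  0.1456 0.2147] [-179.9   -0.9   82.9] w 0.0582 t 36.97
 0 [-0.0218, -0.0107, 0.0035] [-0.0, -0.1, 0.0]
 1 [-0.0218, -0.0107, 0.0036] [-0.0, -0.1, 0.0]
 2 [-0.0218, -0.0107, 0.0036] [-0.0, -0.1, 0.0]
 3 [-0.0218, -0.0107, 0.0036] [-0.0, -0.1, 0.0]
 4 [-0.0218, -0.0107, 0.0037] [-0.0, -0.1, 0.0]
 5 [-0.0218, -0.0107, 0.0037] [-0.0, -0.1, 0.0]
 6 [-0.0218, -0.0107, 0.0037] [-0.0, -0.1, 0.0]
 7 [-0.0218, -0.0107, 0.0038] [-0.0, -0.1, 0.0]
 8 [-0.0218, -0.0107, 0.0038] [-0.0, -0.1, 0.0]
```

```bash
python3 - <<'E'
from meas import *
p=env.camera_params('wrist');im=env.read_camera('wrist');np.save('w7.npy',im);pickle.dump(p,open('w7.pkl','wb'))
q=proj(p,(.5845,.1485,.112)); print(q); u,v=q.astype(int)
circ(p,im,(110,100,40),(130,255,200),(u-35,v-35,u+35,v+35),.112,'cap')
pad(p,im,(50,100,60),(80,255,255),(u-20,v-110,u+130,v+30),'green')
E
```

```text
[324.86176568 244.34237352]
cap [0.5809 0.1464] [0.0312 0.036 ] [0.5809 0.1462]
green [0.583  0.2039] [0.0523 0.0681] yaw -6.6 origin [0.591 0.203]
```

>>> carry_out(
  plan=[
    {"grip": 0.4,"dp": [-0.015,-0.008,0.003],"rotation": [0,0,0]},
    {"grip": 0.4,"dp": [-0.022,-0.0107,0.003],"rotation": [0,0,0]},
    {"grip": 0.4,"dp": [-0.022,-0.0107,0.003],"rotation": [0,0,0]},
    {"grip": 0.4,"dp": [-0.022,-0.0107,0.003],"rotation": [0,0,0]},
    {"grip": 0.4,"dp": [-0.022,-0.0107,0.003],"rotation": [0,0,0]},
    {"grip": 0.4,"dp": [-0.022,-0.0107,0.003],"rotation": [0,0,0]},
    {"grip": 0.4,"dp": [-0.022,-0.0107,0.003],"rotation": [0,0,0]},
    {"grip": 0.4,"dp": [-0.018,-0.009,0.003],"rotation": [0,0,0]},
  ],
)

```text
time_s: 37.68
tool_pos: [0.4729, -0.0085, 0.1772]
tool_rot: [-179.2, -0.7, 83.5]
force: [0.4, -0.6, -0.3]
grip_width: 0.0519
```

>>> carry_out(
  plan=[
    {"grip": 0.4,"dp": [-0.01,-0.006,0],"rotation": [0,0,0]},
    {"grip": 0.4,"dp": [0,0,0],"rotation": [0,0,0]},
    {"grip": 0.4,"dp": [0,0,0],"rotation": [0,0,0]},
    {"grip": 0.4,"dp": [0,0,0],"rotation": [0,0,0]},
  ],
)

```text
time_s: 38.02
tool_pos: [0.4612, -0.0209, 0.1737]
tool_rot: [-178.8, -0.7, 83.2]
force: [-0.5, -0.2, -0.1]
grip_width: 0.0521
```

```bash
python3 - <<'E'
from h import *
plan([(.463,-.0377,.11,82.7)],[6])
E
```

```text
at [ 0.4612 -0.0209  0.1737] [-178.8   -0.7   83.2] w 0.0521 t 38.02
 0 [-0.0029, 0.0008, 0.0106] [-0.2, -0.1, 0.1]
 1 [-0.0028, 0.0008, 0.0106] [-0.2, -0.1, 0.1]
 2 [-0.0028, 0.0008, 0.0106] [-0.2, -0.1, 0.1]
 3 [-0.0028, 0.0008, 0.0106] [-0.2, -0.1, 0.1]
 4 [-0.0028, 0.0007, 0.0106] [-0.2, -0.1, 0.1]
 5 [-0.0028, 0.0007, 0.0106] [-0.2, -0.1, 0.1]
```

The bottle is back within 1 mm of its original cap position: (.5809,.1464) now against (.5807,.1456) before. Next, the carton.

>>> carry_out(
  plan=[
    {"grip": 0.4,"dp": [-0.0035,0,0.008],"rotation": [-0.2,-0.1,0]},
    {"grip": 0.4,"dp": [-0.0035,0,0.01],"rotation": [-0.2,-0.1,0]},
    {"grip": 0.4,"dp": [-0.0035,0,0.01],"rotation": [-0.2,-0.1,0]},
    {"grip": 0.4,"dp": [-0.0035,0,0.01],"rotation": [-0.2,-0.1,0]},
    {"grip": 0.4,"dp": [-0.0028,0,0.008],"rotation": [-0.2,-0.1,0]},
    {"grip": 0.4,"dp": [0,0,0],"rotation": [0,0,0]},
    {"grip": 0.4,"dp": [0,0,0],"rotation": [0,0,0]},
  ],
)

```text
time_s: 38.6
tool_pos: [0.4626, -0.0318, 0.1235]
tool_rot: [180.0, -0.0, 83.9]
force: [-0.3, -0.2, -0.5]
grip_width: 0.052
```

```bash
python3 - <<'E'
from h import *
plan([(.463,-.0377,.048,82.7)],[6])
E
```

```text
at [ 0.4626 -0.0318  0.1235] [180.   -0.   83.9] w 0.052 t 38.6
 0 [-0.001, 0.0002, 0.0126] [0.0, -0.0, 0.2]
 1 [-0.001, 0.0002, 0.0126] [0.0, -0.0, 0.2]
 2 [-0.001, 0.0002, 0.0126] [0.0, -0.0, 0.2]
 3 [-0.001, 0.0002, 0.0126] [0.0, -0.0, 0.2]
 4 [-0.001, 0.0002, 0.0126] [0.0, -0.0, 0.2]
 5 [-0.001, 0.0002, 0.0126] [0.0, -0.0, 0.2]
```

>>> carry_out(
  plan=[
    {"grip": 0.4,"dp": [-0.002,0,0.006],"rotation": [0,0,0.3]},
    {"grip": 0.4,"dp": [-0.002,0,0.01],"rotation": [0,0,0.3]},
    {"grip": 0.4,"dp": [-0.0015,-0.0003,0.012],"rotation": [0,0,0.3]},
    {"grip": 0.4,"dp": [0,-0.0003,0.012],"rotation": [0,0,0.3]},
    {"grip": 0.4,"dp": [0,-0.0003,0.012],"rotation": [0,0,0]},
    {"grip": 0.4,"dp": [0,0,0.008],"rotation": [0,0,0]},
    {"grip": 0.4,"dp": [0,0,0],"rotation": [0,0,0]},
    {"grip": 0.4,"dp": [0,0,0],"rotation": [0,0,0]},
  ],
)

```text
time_s: 39.27
tool_pos: [0.4636, -0.0368, 0.0599]
tool_rot: [179.7, -0.0, 82.6]
force: [0.1, -0.6, -0.1]
grip_width: 0.0523
```

>>> carry_out(
  plan=[
    {"grip": 0.4,"dp": [0,-0.0005,0.005],"rotation": [0,0,0]},
    {"grip": 0.4,"dp": [0,-0.0005,0.004],"rotation": [0,0,0]},
    {"grip": 0.4,"dp": [0,0,0.0015],"rotation": [0,0,0]},
    {"grip": 0.4,"dp": [0,0,0],"rotation": [0,0,0]},
    {"grip": 0.4,"dp": [0,0,0],"rotation": [0,0,0]},
  ],
)

```text
time_s: 39.68
tool_pos: [0.4641, -0.0366, 0.0499]
tool_rot: [179.6, -0.1, 82.6]
force: [-0.4, -0.1, -0.0]
grip_width: 0.0525
```

>>> carry_out(
  plan=[
    {"grip": 0.4,"dp": [-0.0008,-0.001,0.0015],"rotation": [0.2,0,0]},
    {"grip": 0.4,"dp": [0,0,0],"rotation": [0,0,0]},
    {"grip": 0.6,"dp": [0,0,0],"rotation": [0,0,0]},
    {"grip": 0.65,"dp": [0,0,0],"rotation": [0,0,0]},
    {"grip": 0.7,"dp": [0,0,0],"rotation": [0,0,0]},
    {"grip": 0.75,"dp": [0,0,0],"rotation": [0,0,0]},
    {"grip": 0.8,"dp": [0,0,0],"rotation": [0,0,0]},
    {"grip": 0.8,"dp": [0,0,0],"rotation": [0,0,0]},
  ],
  force=12,
)

```text
time_s: 40.35
tool_pos: [0.4637, -0.0372, 0.0491]
tool_rot: [179.7, -0.1, 82.6]
force: [0.1, 0.4, 0.1]
grip_width: 0.0304
```

>>> carry_out(
  plan=[
    {"grip": 0.8,"dp": [0,0,0],"rotation": [0,0,0]},
  ],
)

```text
time_s: 40.43
tool_pos: [0.4637, -0.0373, 0.0491]
tool_rot: [179.7, -0.1, 82.6]
force: [-0.0, -0.1, -1.0]
grip_width: 0.03
```

>>> carry_out(
  plan=[
    {"grip": 0.8,"dp": [0,0,-0.008],"rotation": [0,0,0]},
    {"grip": 0.8,"dp": [0,0,-0.02],"rotation": [0,0,0]},
    {"grip": 0.8,"dp": [0,0,-0.03],"rotation": [0,0,0]},
    {"grip": 0.8,"dp": [0,0,-0.03],"rotation": [0,0,0]},
    {"grip": 0.8,"dp": [0,0,-0.03],"rotation": [0,0,0]},
    {"grip": 0.8,"dp": [0,0,-0.025],"rotation": [0,0,0]},
    {"grip": 0.8,"dp": [0,0,-0.015],"rotation": [0,0,0]},
    {"grip": 0.8,"dp": [0,0,0],"rotation": [0,0,0]},
  ],
)

```text
time_s: 41.1
tool_pos: [0.4601, -0.0385, 0.216]
tool_rot: [179.9, -0.0, 82.5]
force: [0.7, -0.1, -0.6]
grip_width: 0.0302
```

```bash
python3 - <<'E'
from h import *
plan([(.591,.2025,.2,-6.7)],[15])
E
```

```text
at [ 0.4601 -0.0385  0.216 ] [179.9  -0.   82.5] w 0.0302 t 41.1
 0 [0.0171, 0.0066, 0.0011] [0.0, -0.0, 5.9]
 1 [0.0177, 0.0048, 0.0011] [0.0, -0.0, 5.9]
 2 [0.0181, 0.0029, 0.0011] [0.0, -0.0, 5.9]
 3 [0.0183, 0.001, 0.0011] [0.0, -0.0, 5.9]
 4 [0.0183, -0.0009, 0.0011] [0.0, -0.0, 5.9]
 5 [0.0181, -0.0028, 0.0011] [0.0, -0.0, 5.9]
 6 [0.0177, -0.0046, 0.0011] [0.0, -0.0, 5.9]
 7 [0.0171, -0.0064, 0.0011] [0.0, -0.0, 5.9]
 8 [0.0164, -0.0082, 0.0011] [0.0, -0.0, 5.9]
 9 [0.0154, -0.0098, 0.0011] [0.0, -0.0, 5.9]
10 [0.0143, -0.0114, 0.0011] [0.0, -0.0, 5.9]
11 [0.0131, -0.0128, 0.0011] [0.0, -0.0, 5.9]
12 [0.0117, -0.0141, 0.0011] [0.0, -0.0, 5.9]
13 [0.0101, -0.0152, 0.0011] [0.0, -0.0, 5.9]
14 [0.0085, -0.0162, 0.0011] [0.0, -0.0, 5.9]
```

>>> carry_out(
  plan=[
    {"grip": 0.8,"dp": [0.013,0.005,0],"rotation": [0,0,4]},
    {"grip": 0.8,"dp": [0.0177,0.0048,0],"rotation": [0,0,6]},
    {"grip": 0.8,"dp": [0.018,0.003,0],"rotation": [0,0,6]},
    {"grip": 0.8,"dp": [0.0183,0.001,0],"rotation": [0,0,6]},
    {"grip": 0.8,"dp": [0.0183,-0.001,0],"rotation": [0,0,6]},
    {"grip": 0.8,"dp": [0.018,-0.0028,0],"rotation": [0,0,6]},
    {"grip": 0.8,"dp": [0.0177,-0.0046,0],"rotation": [0,0,6]},
    {"grip": 0.8,"dp": [0.017,-0.0064,0],"rotation": [0,0,6]},
  ],
)

```text
time_s: 41.77
tool_pos: [0.5253, 0.0856, 0.2126]
tool_rot: [-180.0, 0.1, 33.8]
force: [0.7, 0.2, 0.1]
grip_width: 0.0297
```

>>> carry_out(
  plan=[
    {"grip": 0.8,"dp": [0.0164,-0.0082,0],"rotation": [0,0,6]},
    {"grip": 0.8,"dp": [0.0154,-0.0098,0],"rotation": [0,0,6]},
    {"grip": 0.8,"dp": [0.0143,-0.0114,0],"rotation": [0,0,6]},
    {"grip": 0.8,"dp": [0.013,-0.0128,0],"rotation": [0,0,6]},
    {"grip": 0.8,"dp": [0.0117,-0.014,0],"rotation": [0,0,6]},
    {"grip": 0.8,"dp": [0.008,-0.012,0],"rotation": [0,0,5]},
    {"grip": 0.8,"dp": [0.004,-0.008,0],"rotation": [0,0,2]},
    {"grip": 0.8,"dp": [0,0,0],"rotation": [0,0,0]},
  ],
)

```text
time_s: 42.43
tool_pos: [0.5814, 0.1921, 0.2003]
tool_rot: [179.5, 0.9, -5.2]
force: [0.1, 0.3, -1.6]
grip_width: 0.0296
```

>>> carry_out(
  plan=[
    {"grip": 0.8,"dp": [0,0,0],"rotation": [0,0,0]},
    {"grip": 0.8,"dp": [0,0,0],"rotation": [0,0,0]},
  ],
)

```text
time_s: 42.6
tool_pos: [0.5802, 0.1914, 0.198]
tool_rot: [179.4, 1.1, -5.0]
force: [0.9, 0.1, -0.8]
grip_width: 0.0299
```

```bash
python3 - <<'E'
from h import *
plan([(.591,.2025,.18,-6.7)],[4])
E
```

```text
at [0.5802 0.1914 0.198 ] [179.4   1.1  -5. ] w 0.0299 t 42.6
 0 [0.0025, -0.0031, 0.0044] [0.2, 0.3, 0.4]
 1 [0.0025, -0.0031, 0.0044] [0.2, 0.3, 0.4]
 2 [0.0024, -0.0031, 0.0045] [0.2, 0.3, 0.4]
 3 [0.0024, -0.0031, 0.0045] [0.2, 0.3, 0.4]
```

>>> carry_out(
  plan=[
    {"grip": 0.8,"dp": [0.0025,-0.0031,0.0044],"rotation": [0.2,0.3,0.4]},
    {"grip": 0.8,"dp": [0.0025,-0.0031,0.0044],"rotation": [0.2,0.3,0.4]},
    {"grip": 0.8,"dp": [0.0025,-0.0031,0.0044],"rotation": [0.2,0.3,0.4]},
    {"grip": 0.8,"dp": [0.0025,-0.0031,0.0044],"rotation": [0.2,0.3,0.4]},
    {"grip": 0.8,"dp": [0,0,0],"rotation": [0,0,0]},
    {"grip": 0.8,"dp": [0,0,0],"rotation": [0,0,0]},
    {"grip": 0.8,"dp": [0,0,0],"rotation": [0,0,0]},
  ],
)

```text
time_s: 43.18
tool_pos: [0.5911, 0.1997, 0.1777]
tool_rot: [-179.8, -0.2, -6.9]
force: [0.2, 0.4, -1.0]
grip_width: 0.0297
```

```bash
python3 - <<'E'
from h import *
plan([(.591,.2025,.17,-6.7),(.591,.2025,.06,-6.7)],[2,8])
E
```

```text
at [0.5911 0.1997 0.1777] [-179.8   -0.2   -6.9] w 0.0297 t 43.18
 0 [-0.0003, -0.0014, 0.0038] [-0.1, -0.1, -0.1]
 1 [-0.0002, -0.0014, 0.0038] [-0.1, -0.1, -0.1]
 2 [0.0, -0.0, 0.0138] [0.0, 0.0, 0.0]
 3 [0.0, -0.0, 0.0138] [0.0, 0.0, 0.0]
 4 [0.0, -0.0, 0.0138] [0.0, 0.0, 0.0]
 5 [0.0, -0.0, 0.0138] [0.0, 0.0, 0.0]
 6 [0.0, -0.0, 0.0138] [0.0, 0.0, 0.0]
 7 [0.0, -0.0, 0.0138] [0.0, 0.0, 0.0]
 8 [0.0, -0.0, 0.0138] [0.0, 0.0, 0.0]
 9 [0.0, -0.0, 0.0138] [0.0, 0.0, 0.0]
```

>>> carry_out(
  plan=[
    {"grip": 0.8,"dp": [0,-0.0014,0.003],"rotation": [0,0,0]},
    {"grip": 0.8,"dp": [0,-0.0014,0.006],"rotation": [0,0,0]},
    {"grip": 0.8,"dp": [0,0,0.01],"rotation": [0,0,0]},
    {"grip": 0.8,"dp": [0,0,0.012],"rotation": [0,0,0]},
    {"grip": 0.8,"dp": [0,0,0.012],"rotation": [0,0,0]},
    {"grip": 0.8,"dp": [0,0,0.008],"rotation": [0,0,0]},
    {"grip": 0.8,"dp": [0,0,0],"rotation": [0,0,0]},
    {"grip": 0.8,"dp": [0,0,0],"rotation": [0,0,0]},
  ],
)

```text
time_s: 43.85
tool_pos: [0.5909, 0.2025, 0.1201]
tool_rot: [-179.9, -0.1, -6.9]
force: [-0.1, -0.7, -0.5]
grip_width: 0.0303
```

>>> carry_out(
  plan=[
    {"grip": 0.8,"dp": [0,0,0.008],"rotation": [0,0,0]},
    {"grip": 0.8,"dp": [0,0,0.012],"rotation": [0,0,0]},
    {"grip": 0.8,"dp": [0,0,0.012],"rotation": [0,0,0]},
    {"grip": 0.8,"dp": [0,0,0.012],"rotation": [0,0,0]},
    {"grip": 0.8,"dp": [0,0,0.01],"rotation": [0,0,0]},
    {"grip": 0.8,"dp": [0,0,0.005],"rotation": [0,0,0]},
    {"grip": 0.8,"dp": [0,0,0],"rotation": [0,0,0]},
    {"grip": 0.8,"dp": [0,0,0],"rotation": [0,0,0]},
  ],
)

```text
time_s: 44.52
tool_pos: [0.5907, 0.2024, 0.0539]
tool_rot: [-179.9, -0.0, -6.9]
force: [-0.2, 0.2, -0.1]
grip_width: 0.0301
```

>>> carry_out(
  plan=[
    {"grip": 0.8,"dp": [0,0,0.002],"rotation": [0,0,0]},
    {"grip": 0.8,"dp": [0,0,0.0015],"rotation": [0,0,0]},
    {"grip": 0.8,"dp": [0,0,0],"rotation": [0,0,0]},
    {"grip": 0.8,"dp": [0,0,0],"rotation": [0,0,0]},
  ],
)

```text
time_s: 44.85
tool_pos: [0.5917, 0.2028, 0.0514]
tool_rot: [-179.9, -0.1, -6.9]
force: [0.1, 0.4, -1.3]
grip_width: 0.0299
```

>>> carry_out(
  plan=[
    {"grip": 0.8,"dp": [0,0,0.0012],"rotation": [0,0,0]},
    {"grip": 0.8,"dp": [0,0,0],"rotation": [0,0,0]},
  ],
)

```text
time_s: 45.02
tool_pos: [0.5923, 0.203, 0.0509]
tool_rot: [-179.8, -0.2, -6.9]
force: [-0.2, -0.2, -0.8]
grip_width: 0.0302
```

>>> carry_out(
  plan=[
    {"grip": 0.8,"dp": [-0.0006,0,0.0015],"rotation": [0,0,0]},
    {"grip": 0.8,"dp": [-0.0005,0,0.001],"rotation": [0,0,0]},
    {"grip": 0.8,"dp": [0,0,0],"rotation": [0,0,0]},
  ],
)

```text
time_s: 45.27
tool_pos: [0.5915, 0.2033, 0.0488]
tool_rot: [-179.8, -0.3, -6.9]
force: [-0.5, -0.8, -0.6]
grip_width: 0.0297
```

>>> carry_out(
  plan=[
    {"grip": 0.8,"dp": [-0.0003,0,0.0015],"rotation": [0,0,0]},
    {"grip": 0.8,"dp": [0,0,0],"rotation": [0,0,0]},
  ],
)

```text
time_s: 45.43
tool_pos: [0.5918, 0.204, 0.0483]
tool_rot: [-179.7, -0.3, -6.9]
force: [-0.0, 0.4, -0.7]
grip_width: 0.0295
```

>>> carry_out(
  plan=[
    {"grip": 0.8,"dp": [-0.0006,0.0012,0],"rotation": [0,0,0]},
    {"grip": 0.8,"dp": [-0.0003,0.0005,0.0005],"rotation": [0,0,0]},
    {"grip": 0.8,"dp": [0,0,0],"rotation": [0,0,0]},
  ],
)

```text
time_s: 45.68
tool_pos: [0.5909, 0.2026, 0.0482]
tool_rot: [-179.7, -0.4, -6.9]
force: [-0.2, -0.3, -0.8]
grip_width: 0.03
```

>>> carry_out(
  plan=[
    {"grip": 0.8,"dp": [0,0,0.0005],"rotation": [0,0,0]},
    {"grip": 0.65,"dp": [0,0,0],"rotation": [0,0,0]},
    {"grip": 0.5,"dp": [0,0,0],"rotation": [0,0,0]},
    {"grip": 0.45,"dp": [0,0,0],"rotation": [0,0,0]},
    {"grip": 0.45,"dp": [0,0,0],"rotation": [0,0,0]},
    {"grip": 0.45,"dp": [0,0,-0.01],"rotation": [0,0,0]},
    {"grip": 0.45,"dp": [0,0,-0.025],"rotation": [0,0,0]},
    {"grip": 0.45,"dp": [0,0,-0.035],"rotation": [0,0,0]},
  ],
)

```text
time_s: 46.35
tool_pos: [0.5846, 0.1998, 0.1116]
tool_rot: [179.8, 0.4, -6.9]
force: [-0.2, 0.2, 0.4]
grip_width: 0.0473
```

>>> carry_out(
  plan=[
    {"grip": 0.45,"dp": [0,0,-0.035],"rotation": [0,0,0]},
    {"grip": 0.4,"dp": [0,0,-0.035],"rotation": [0,0,0]},
    {"grip": 0.4,"dp": [0,0,-0.03],"rotation": [0,0,0]},
    {"grip": 0.4,"dp": [0,0,-0.02],"rotation": [0,0,0]},
    {"grip": 0.4,"dp": [0,0,0],"rotation": [0,0,0]},
    {"grip": 0.4,"dp": [0,0,0],"rotation": [0,0,0]},
  ],
)

```text
time_s: 46.85
tool_pos: [0.588, 0.1997, 0.2493]
tool_rot: [-179.8, -0.2, -7.0]
force: [0.3, -0.2, 0.3]
grip_width: 0.0523
```

```bash
python3 - <<'E'
from meas import *
p=env.camera_params('wrist');im=env.read_camera('wrist');print(env.get_obs()['tool_pos'])
save(im,'w8.png');np.save('w8.npy',im);pickle.dump(p,open('w8.pkl','wb'))
np.save('s8.npy',env.read_camera('scene'))
E
```

```text
[0.58821413 0.19965973 0.24936121]
```

View pics/w8.png

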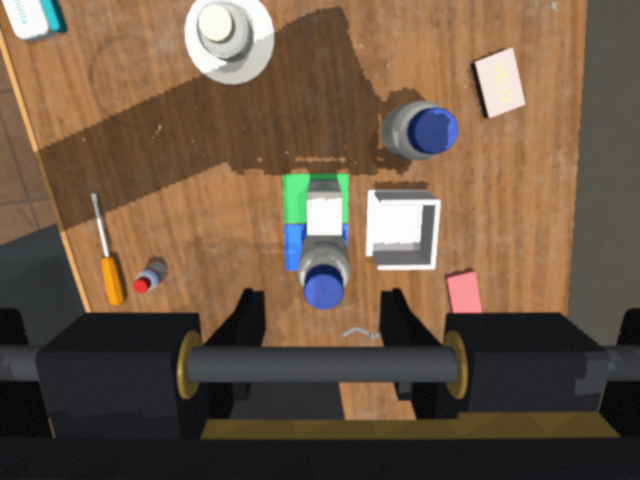

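All three stand upright: the jar on the plate at (225,40), the carton at (323,210), and the bottle at (322,285). I'll run a numeric check of the carton and bottle.

```bash
python3 - <<'E'
from meas import *
p=pickle.load(open('w8.pkl','rb'));im=np.load('w8.npy')
c=big(mask(im,(0,0,215),(180,40,255),(295,180,350,238))); P=np.array([onz(p,*q[0],.08)[:2] for q in c],np.float32); print('carton',cv2.minAreaRect(P))
circ(p,im,(110,100,40),(130,255,200),(298,258,350,312),.112,'bottle cap')
print('jar',onz(p,215,22,.063),'plate',onz(p,229.5,38,.005))
q=np.array([(306,194),(341,194),(341,234.5),(307,234.5)]); print([onz(p,*a,.08)[:2].round(4).tolist() for a in q])
save(cv2.resize(im[165:315,270:360],None,fx=4,fy=4,interpolation=cv2.INTER_CUBIC),'w8c.png')
E
```

```text
carton ((0.591399073600769, 0.2021985948085785), (0.03195229917764664, 0.029790326952934265), 82.89521789550781)
bottle cap [0.5845 0.1502] [0.0309 0.0389] [0.5839 0.1504]
jar [0.52435356 0.36614664 0.063     ] plate [0.5229457  0.36524995 0.005     ]
[[0.5785, 0.2234], [0.6081, 0.2197], [0.6042, 0.184], [0.5746, 0.1878]]
```

View pics/w8c.png

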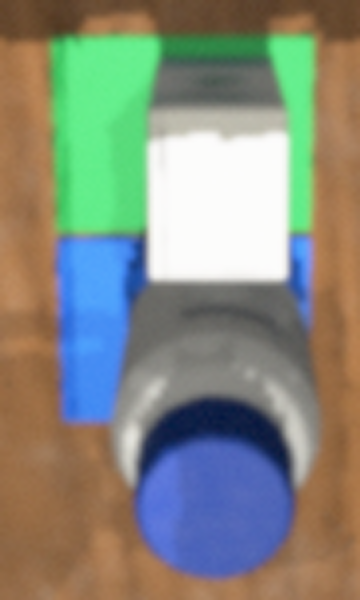

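```bash
python3 -c "
from cell import env
print(env.get_obs()['time_s'],env.sign_off())"
```

```text
the job is handed in; nothing more can be done
46.95 None
```

The job is done and handed in at 46.95 s. I moved the carton and then the bottle onto the mat, stood the jar on the plate, put the bottle back on the blue pad, and then put the carton back on the green pad.

The last checks by camera mask and ray put each item close to its target:
- **Jar:** about 1–2 mm from the plate's centre.
- **Bottle:** about 1 mm from the blue pad's origin. Different views gave cap positions 3–5 mm apart. A like-for-like view before and after agreed within 1 mm.
- **Carton:** about 1 mm from the green pad's origin, at a yaw of about -7.1° (pad about -6.7°). I set it square to the pad; it first stood at about -11°.

All three looked upright and the gripper was clear of them, 0.25 m up. The red vial was in the last view and looked untouched. The green vial was out of that view, so I did not check it at the end, but the arm never came near it. The first wrist and top views disagreed by up to about 4 mm, so I worked from later, consistent wrist views.

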